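# Load a flat battery pack into a universal charger

### The job

Charge the flat battery pack before it goes on sale: swing the charger's spring clip up until it stays up, slide the pack terminals-first along the tray under it until it is fully home against the end stop with the sprung contacts pushed in, then ease the clip down onto the pack without letting it snap, and let go. The stop is set differently each time, so feel for it and do not force the pack; leave the rest of the table as it is.

Things in the scene. Friction and masses are not known exactly. Their poses are not given: they have to be found in the camera images.
- charger: Desktop battery charger, grey plastic, fixed. Origin: on the table under the tray's centre line; x runs along the tray towards the end stop and the clip's hinge, z up. Base 104 mm wide, x = -35 to 95 mm, front ledge 36 mm wide, x = -130 to -35 mm; tray floor (base and ledge) 22 mm above the table. Behind: hinge cheeks 62 mm high (x 49 to 71 mm), housing 40 mm high (x 65 to 95 mm)
- tray_mouth (a point): Centre of the tray floor where the guides begin, at x = -29 mm, z = 22 mm of the charger; axes as the charger. Two side guides (5 mm thick, 8 mm high, 55 mm apart inside) run 60 mm from here along x, ends flared outward 14 mm before it. Between them the black end stop (46 mm wide, 9 mm high) on a stiff slide: its resting face is somewhere 33 to 49 mm beyond this point, not measured
- clip_hinge (a point): Middle of the clip's hinge line, which runs along the charger's y, at x = 60 mm, z = 52 mm of the charger. The clip is a steel leaf 18 mm wide reaching from here towards the charger's -x
- clip (a joint): Angle (rad) of the charger's hold-down spring clip: 0 fully down (as at the start, foot 3 mm above the tray floor), growing as it rises to 1.5 fully up. Below about 0.8 its spring pulls it down, above that up, so it stays up by itself; 3 to 4 N at the bar. Resting on the pack it reads about 0.12. Let go above the pack it snaps down hard
- clip_bar (a point): Centre of the round steel cross bar at the clip's free tip, 10 mm thick, 28 mm long along the charger's y, on a 98 mm arc about the hinge line; with the clip at 0 it is at x = -38 mm, z = 50 mm of the charger. Its frame turns with the clip. It can be pinched by its two free ends and turns between the fingers. The rubber foot (10 mm round) is 26 mm nearer the hinge, 20 mm lower
- stop (a joint): How far (m) the end stop's block, itself firmly sprung, is driven back from its resting face towards +x: 0 at rest, up to 0.006. It yields only above about 5 N, then 2.5 N per mm; 3 mm (about 12 N) strains it
- contact (a joint): How far (m) the two sprung brass contacts, which stand 4 mm out of the end stop's face, are pushed in: 0 free, 0.003 to 0.004 with the pack home against the face. About 0.25 N in all: the pack's friction on the tray holds against it
- pack: The flat battery pack, black plastic with a grey label, 90 x 52 x 12 mm, about 0.13 kg, loose on the table at the start. Origin: centre of its underside; x along the 90 mm towards the end with the two brass terminals, z up
- pack_nose (a point): Middle of the pack's terminal end face, 45 mm from its origin along its x, at half thickness
- block_pack: Another battery, not wanted: a thick black block 70 x 38 x 26 mm. Origin: centre of its underside
- mug: White mug, 80 mm across, 92 mm high, handle on one side. Origin: centre of its underside
- driver: Screwdriver, 150 mm long, lying flat. Origin: under its middle
- remote: Remote control, 150 x 46 x 18 mm. Origin: centre of its underside
Mind the look-alikes: they are no part of the job. Leave any orange or red look-alike of the charger alone.

How it is judged:
On the way, in this order (a step that is already met when the one before it is completed fails the run):
1. the clip stands up by itself or in the hand (past 1.2 rad) (value of joint clip above 1.2 rad), for 0.2 s.
2. with the clip still up, the pack lies in the tray, terminals first, fully home: contacts pushed in at least 2 mm (value of joint contact above 0.002 m and x of pack_nose in the frame of charger above -0.001 m and value of joint clip above 1 rad), for 0.2 s.
At the end, for the whole second after the job is handed in: The pack lies flat on the tray floor between the guides (within 3 mm of the centre line, tilt under 0.03 rad, underside within 2 mm of the floor), terminals first, with the sprung contacts pushed in at least 2 of their 4 mm, at rest, and the clip rests on it (0.09 to 0.17 rad) (value of joint contact above 0.002 m and x of pack_nose in the frame of charger above -0.001 m and y of pack in the frame of charger between -0.003 and 0.003 m and z of pack in the frame of charger between 0.02 and 0.0235 m and angle between pack's own z axis and vertical below 0.03 rad and value of joint clip between 0.09 and 0.17 rad and linear speed of pack below 0.005 m/s); the robot touches nothing.
It fails at once if the pack is forced: the end stop is driven back by more than 3 mm, or the charger (tray, guides, stop and clip, summed) presses on the pack with more than 35 N (value of joint stop above 0.003 m or contact force between pack and charger above 35 N).
It fails at once if the clip snaps down (falls faster than 3 rad/s) (velocity of joint clip below -3 rad/s).
It fails at once if another thing on the table is moved by more than 20 mm (distance of any of block_pack, mug, driver, remote from where it was at the start of the episode above 0.02 m).
It also fails if it takes over 69 s, if anything falls off the work surface, if the arm or the gripper's body presses on something with over 40 N, if the wrist force passes 120 N, or if a joint passes its speed limit or range.

### The arm

A 6-joint arm with a two-finger parallel gripper is mounted at the origin on the work surface. World frame = base frame: x ahead of the robot, y to its left, z up, the work surface at z = 0. Lengths are in m, angles in rad, forces in N, time in s.
With the tool pointing down it reaches from about 0.325 to 0.9 m from the base axis. Payload 6.1 kg.
Tool frame: the origin (TCP) lies between the finger pads; the fingertips stand 22 mm ahead of it and the grasp point (between the pads) lies 3 mm ahead of it; z points along the fingers, x is the direction in which the jaws open and shut, and the axes are right-handed (so a half turn about z gives the same grasp; the last joint's range is limited). The gripper opens to 85 mm and grips with 20 to 120 N. Pads are 22 mm wide; open, the fingers measure 114 mm over their backs; the gripper's body (76 mm by 85 mm) begins 54 mm behind the grasp point. The pads swing forward as they close: fully open they stand 13 mm farther back than shut.
Start: joints at [-0.126, 0.22, 1.526, -0, 1.395, -0.126], TCP at [0.625, -0, 0.226] pointing down, gripper open.
Joint ranges: [-2.98, 2.98], [-0.91, 2.08], [0.09, 2.57], [-1.24, 4.39], [0.2, 2.65], [-2.68, 2.68]. Speed limits (rad/s): [2.57, 2.57, 3.01, 3.14, 3.14, 3.14].

### API

Orientations are given as a unit quaternion [x, y, z, w].
In Python, from rig import ctrl, eyes gives the robot as it stands.
- The arm moves only by the tool carry_out, never from a script. Its argument "plan" is a list of rows, each an object of numbers: "wx", "wy", "wz": the turn, a rotation vector about the tool's x, y, z in degrees; "tx", "ty", "tz": the shift along the tool's x, y, z in m; "claw": the closure, from 0 (fully open) to 1 (shut). A call has 1 to 8 rows; each row is the pose to reach, as a shift and turn from the pose measured when the call began, along the tool's axes at that moment; what a row does not reach only later rows make up. A row lasts 1/10 s, in which the tool goes at most 50 mm and 8.59 degrees, less where a joint would pass 70% of its speed; a pose out of reach is approached as far as the arm can. A call with a gripper value outside its range is refused whole. The fingers move at their own pace and stop on an object; "newtons" is the grip in N (left out, the last holds). Time passes only in rows, so rows that repeat a pose let the fingers close. It gives the time, the measured TCP pose, the force and the opening at its end, in the units of the state.
- ctrl.observe(): the state, without advancing time (a new reading comes with each control period).
- eyes.camera(name): name is "scene" or "side" or "wrist"; returns the picture (420x560x3 uint8, blue, green, red); there is no depth.
- eyes.calibration(name): a dict with "camera_matrix" (3x3 intrinsics, pixels), "rvec" (rotation vector, rad) and "tvec" (3), from world to camera coordinates, as OpenCV has them. Camera axes: x right, y down, z forward; pixel columns grow to the right and rows downward; lengths in m; the calibration is good to about 2 mm. A picture is of the moment at which its call begins: read the wrist's pose just before it. calibration takes no time and is no camera call; for the wrist camera it gives the pose at the moment of the call.
- ctrl.finish_job(): hands the job in, once; it reports no verdict.
The state is a dict: "time_s": time; "q": joint angles; "qvel": joint speeds; "tau": joint torques, N m; "ee_pos": TCP position; "tool_rot": TCP orientation; "force": force on the tool from outside, world axes, zero at the start; "moment": the same for the moment, N m; "finger_gap": finger opening in m.
Only numpy, scipy, OpenCV 4.12 (cv2) and the standard library are available. Lean on these libraries where they do the work, as an engineer would, in place of code of your own. Each camera call takes 0.05 s, during which the arm holds its last target.

## Working session

There is one attempt and no reset: what is moved stays moved. The work goes in short steps, Python scripts to look and compute and a tool call to move; the robot and the scene stay as the last step left them, time stands still between calls to the robot, and variables do not carry over. Pictures are saved under pics/ and viewed, and the job is handed in when it is done.

Besides the shell and the picture viewer there is one more tool, called after "Call:" in YAML: its name, and indented under it one key for each argument. carry_out: Moves the arm, as the interface text tells. Its arguments: {"type":"object","properties":{"plan":{"type":"array","items":{"type":"object","properties":{"wx":{"type":"number"},"wy":{"type":"number"},"wz":{"type":"number"},"tx":{"type":"number"},"ty":{"type":"number"},"tz":{"type":"number"},"claw":{"type":"number"}}}},"newtons":{"type":"number"}},"required":["plan"]}

```bash
ls; mkdir -p pics
python3 - <<'E'
from rig import ctrl, eyes
import cv2
s=ctrl.observe();print(s)
for n in ["scene","side","wrist"]:
    c=eyes.calibration(n);print(n,c)
    cv2.imwrite(f"pics/{n}0.png",eyes.camera(n))
E
```

```text
pics
{'time_s': 0.0, 'q': array([-1.26108845e-01,  2.21255149e-01,  1.52763991e+00, -1.29954011e-05,
        1.39470665e+00, -1.26109503e-01]), 'qvel': array([ 0.00058656, -0.00013772, -0.00015196,  0.00157872, -0.00046029,
        0.00072534]), 'tau': array([-5.06932320e-04, -4.96913910e+01, -3.89390445e+01, -4.46828235e-04,
        1.12446505e-02,  2.49123751e-06]), 'ee_pos': array([6.24366855e-01, 6.65463787e-05, 2.25266043e-01]), 'tool_rot': array([ 9.99999495e-01,  1.47399520e-06, -9.97353901e-04, -1.19999229e-04]), 'force': array([ 0.07880667, -0.0826774 ,  0.57024654]), 'moment': array([5.66680529e-05, 2.89479724e-02, 2.90676810e-02]), 'finger_gap': 0.08546880066499672}
scene {'camera_matrix': array([[483.7807713 ,   0.        , 279.51466148],
       [  0.        , 483.7807713 , 210.04657288],
       [  0.        ,   0.        ,   1.        ]]), 'rvec': array([ 2.15467774,  1.31302778, -0.44662585]), 'tvec': array([-0.22581784, -0.30453457,  1.43849163])}
side {'camera_matrix': array([[383.82102529,   0.        , 282.65355874],
       [  0.        , 383.82102529, 209.82166983],
       [  0.        ,   0.        ,   1.        ]]), 'rvec': array([ 2.24455877, -0.15280983,  0.04237578]), 'tvec': array([-0.48987123,  0.09026987,  1.1017934 ])}
wrist {'camera_matrix': array([[313.04790957,   0.        , 273.92548862],
       [  0.        , 313.04790957, 210.64858431],
       [  0.        ,   0.        ,   1.        ]]), 'rvec': array([-2.82308594e+00,  4.72155073e-04,  2.56486501e-03]), 'tvec': array([-0.62477393, -0.03896916,  0.38057307])}
```

View pics/scene0.png

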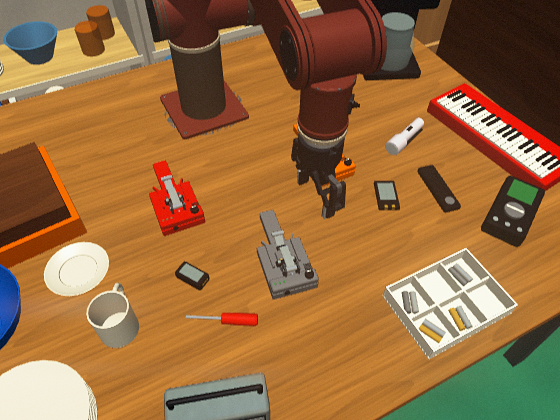

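View pics/side0.png

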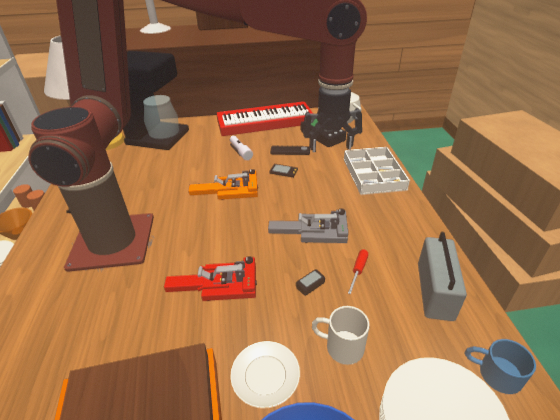

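View pics/wrist0.png

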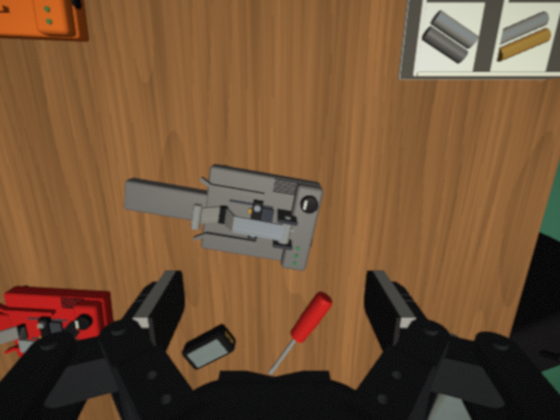

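```bash
cat > h.py <<'E'
import numpy as np, cv2
from rig import ctrl, eyes
from scipy.spatial.transform import Rotation as R
def cal(n):
    c=eyes.calibration(n); return c["camera_matrix"],R.from_rotvec(np.array(c["rvec"]).ravel()).as_matrix(),np.array(c["tvec"]).ravel()
def ray(c,uv):
    K,Rm,t=c; d=Rm.T@np.linalg.solve(K,[uv[0],uv[1],1.]); return -Rm.T@t,d/np.linalg.norm(d)
def onz(c,uv,z):
    o,d=ray(c,uv); return o+d*(z-o[2])/d[2]
def proj(c,P):
    K,Rm,t=c; p=(Rm@np.atleast_2d(P).T).T+t; p=p@K.T; return p[:,:2]/p[:,2:]
def crop(im,x0,y0,x1,y1,f,name):
    cv2.imwrite("pics/"+name,cv2.resize(im[y0:y1,x0:x1],None,fx=f,fy=f,interpolation=cv2.INTER_CUBIC))
def tool(Pw=None,s=None):
    "world point -> tool axes shift of TCP to reach it"
    s=s or ctrl.observe(); r=R.from_quat(s["tool_rot"]); return r.inv().apply(np.array(Pw)-s["ee_pos"])
def st():
    s=ctrl.observe(); e=R.from_quat(s["tool_rot"]); print("t",s["time_s"],"p",s["ee_pos"].round(4),"x",e.apply([1,0,0]).round(3),"z",e.apply([0,0,1]).round(3),"F",s["force"].round(2),"gap",round(s["finger_gap"],4)); return s
E
python3 - <<'E'
from h import *
im=cv2.imread("pics/wrist0.png");crop(im,110,150,340,290,3.4,"w0c.png")
im=cv2.imread("pics/scene0.png");crop(im,360,160,480,230,5,"s0c.png")
c=cal("scene")
print("pack",onz(c,(387,195),.012),"blk",onz(c,(192,274),.026))
cw=cal("wrist");print("cam",ray(cw,(280,210)))
for uv in [(125,190),(320,270),(320,187),(211,165),(203,250)]: print(onz(cw,uv,.022))
E
```

```text
pack [0.53650751 0.27997343 0.012     ] blk [ 0.53802421 -0.24033889  0.026     ]
cam (array([0.62551014, 0.08177903, 0.37269725]), array([ 0.01781104, -0.31116196, -0.95018998]))
[ 0.45287976 -0.00872795  0.022     ]
[ 0.68283539 -0.11249367  0.022     ]
[ 0.67795757 -0.00522238  0.022     ]
[0.55411294 0.02025423 0.022     ]
[ 0.53757716 -0.08486877  0.022     ]
```

View pics/w0c.png

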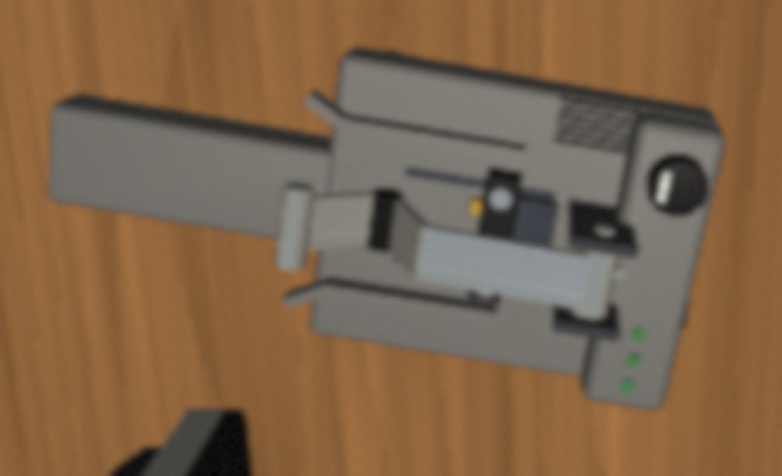

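View pics/s0c.png

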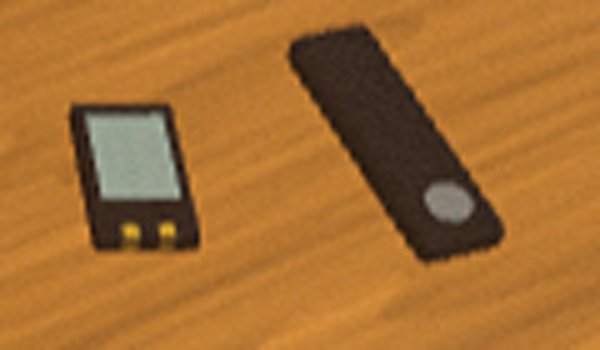

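```bash
cat >> h.py <<'E'
def fit(c,uvs,Ps):
    "planar pose (x,y,yaw) from pixels and charger-frame points"
    A=[];B=[]
    W=np.array([onz(c,u,p[2])[:2] for u,p in zip(uvs,Ps)]);L=np.array(Ps)[:,:2]
    wc,lc=W.mean(0),L.mean(0);a=(W-wc);b=(L-lc)
    th=np.arctan2((b[:,0]*a[:,1]-b[:,1]*a[:,0]).sum(),(a*b).sum())
    Rm=np.array([[np.cos(th),-np.sin(th)],[np.sin(th),np.cos(th)]]);t=wc-Rm@lc
    print("pose",t.round(4),"yaw deg",np.degrees(th).round(2));print("res mm",((W-(L@Rm.T+t))*1000).round(1).tolist());return t,th
E
python3 - <<'E'
from h import *
c=cal("wrist")
px=[(57,108),(50,198),(343,62),(312,330),(660,408),(722,130)]
u=[(x/3.4+110,y/3.4+150) for x,y in px]
P=np.array([(-130,18,22),(-130,-18,22),(-35,52,22),(-35,-52,22),(95,-52,40),(95,52,40)])/1000
t,th=fit(c,u,P)
Rz=R.from_euler('z',th)
for n,p in dict(bar0=(-.038,0,.05),mouth=(-.029,0,.022)).items():
    w=Rz.apply(p)+[*t,0];print(n,w.round(4))
w=Rz.apply((-.038,0,.05))+[*t,0]
print("tool shift to over bar",tool(w))
# pack from scene: terminals end
cs=cal("scene")
E
```

```text
pose [ 0.5787 -0.0371] yaw deg -9.81
res mm [[2.6, -1.8], [1.6, 1.9], [0.6, -3.5], [0.9, 1.5], [-2.6, 2.0], [-3.3, -0.1]]
bar0 [ 0.5413 -0.0306  0.05  ]
mouth [ 0.5502 -0.0322  0.022 ]
tool shift to over bar [-0.08298025  0.03074907  0.17568079]
```

Call:
carry_out:
  plan:
    - {"tx": -0.04,"ty": 0.015,"tz": 0.03,"wz": -8}
    - {"tx": -0.083,"ty": 0.031,"tz": 0.06,"wz": -16}
    - {"tx": -0.083,"ty": 0.031,"tz": 0.06,"wz": -24}
    - {"tx": -0.083,"ty": 0.031,"tz": 0.06,"wz": -32}
    - {"tx": -0.083,"ty": 0.031,"tz": 0.06,"wz": -40}
    - {"tx": -0.083,"ty": 0.031,"tz": 0.06,"wz": -48}
    - {"tx": -0.083,"ty": 0.031,"tz": 0.06,"wz": -56}
    - {"tx": -0.083,"ty": 0.031,"tz": 0.06,"wz": -64}

```text
$.plan[0]: bad value
```

Call:
carry_out:
  plan:
    - {"wz": -8,"claw": 0.3}
    - {"wz": -16.2,"claw": 0.4}
    - {"wz": -16.2,"claw": 0.4}
    - {"wz": -16.2,"claw": 0.4}

```text
$.plan[0]: bad value
```

Run:
```python
from h import *
st()
im=eyes.camera("wrist");cv2.imwrite("pics/w1.png",im)
```

```text
t 0.15 p [6.245e-01 1.000e-04 2.256e-01] x [ 1.     0.    -0.001] z [-0.001  0.    -1.   ] F [-0.07 -0.68 -0.49] gap 0.0856
```

View pics/w1.png

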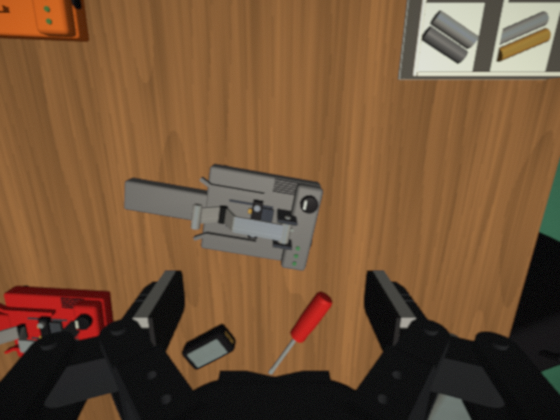

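Call:
carry_out:
  plan:
    - {"tx": -0.04,"ty": 0.015,"tz": 0.03,"wx": 0,"wy": 0,"wz": -8,"claw": 0.2}
    - {"tx": -0.083,"ty": 0.031,"tz": 0.06,"wx": 0,"wy": 0,"wz": -16,"claw": 0.4}
    - {"tx": -0.083,"ty": 0.031,"tz": 0.06,"wx": 0,"wy": 0,"wz": -24,"claw": 0.4}
    - {"tx": -0.083,"ty": 0.031,"tz": 0.06,"wx": 0,"wy": 0,"wz": -32,"claw": 0.4}
    - {"tx": -0.083,"ty": 0.031,"tz": 0.06,"wx": 0,"wy": 0,"wz": -40,"claw": 0.4}
    - {"tx": -0.083,"ty": 0.031,"tz": 0.06,"wx": 0,"wy": 0,"wz": -48,"claw": 0.4}
    - {"tx": -0.083,"ty": 0.031,"tz": 0.06,"wx": 0,"wy": 0,"wz": -56,"claw": 0.4}
    - {"tx": -0.083,"ty": 0.031,"tz": 0.06,"wx": 0,"wy": 0,"wz": -64,"claw": 0.4}
  newtons: 30

```text
time_s: 1.0
ee_pos: [0.5414, -0.0309, 0.1656]
tool_rot: [0.847, 0.532, -0.001, -0.0]
force: [0.3, -0.8, -0.1]
finger_gap: 0.0512
```

Call:
carry_out:
  plan:
    - {"tx": 0,"ty": 0,"tz": 0,"wx": 0,"wy": 0,"wz": -8,"claw": 0.4}
    - {"tx": 0,"ty": 0,"tz": 0,"wx": 0,"wy": 0,"wz": -16.2,"claw": 0.4}
    - {"tx": 0,"ty": 0,"tz": 0,"wx": 0,"wy": 0,"wz": -16.2,"claw": 0.4}

```text
time_s: 1.3
ee_pos: [0.5412, -0.0309, 0.1655]
tool_rot: [0.763, 0.647, -0.001, -0.001]
force: [-0.3, 0.9, 0.5]
finger_gap: 0.0512
```

Run:
```python
from h import *
st()
im=eyes.camera("wrist");cv2.imwrite("pics/w2.png",im)
```

```text
t 1.3 p [ 0.5412 -0.0309  0.1655] x [0.163 0.987 0.   ] z [-0.002  0.    -1.   ] F [-0.29  0.89  0.54] gap 0.0512
```

View pics/w2.png

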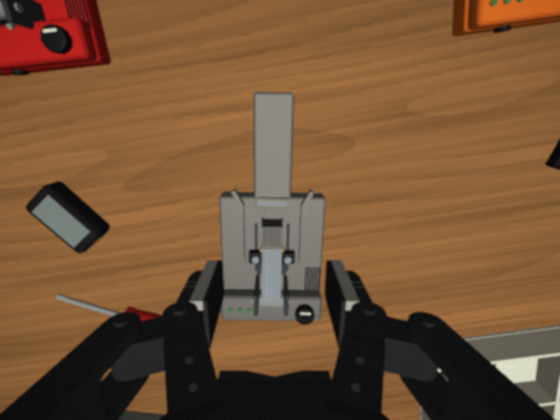

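Run:
```python
from h import *
im=cv2.imread("pics/w2.png");crop(im,205,85,345,235,4,"w2c.png")
```

```text
(no output)
```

View pics/w2c.png

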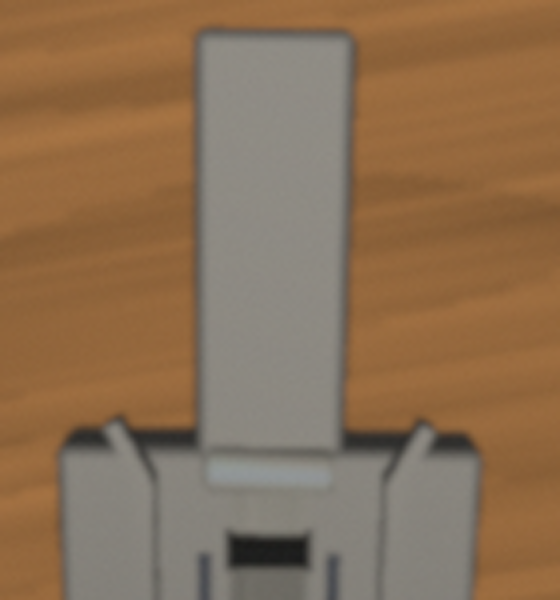

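Run:
```python
from h import *
c=cal("wrist")
f=lambda x,y:(x/4+205,y/4+85)
px=[(197,38),(352,40),(62,450),(478,458),(157,475),(383,482)]
u=[f(*p) for p in px]
P=np.array([(-130,-18,22),(-130,18,22),(-35,-52,22),(-35,52,22),(-29,-28,30),(-29,28,30)])/1000
t,th=fit(c,u,P)
for z in (.050,):
  b=onz(c,f(268,472),z);print("bar direct",b, onz(c,f(205,470),z)-onz(c,f(333,474),z))
Rz=R.from_euler('z',th)
w=Rz.apply((-.038,0,.05))+[*t,0];print(w,"tool",tool(w),tool(b))
```

```text
pose [ 0.5785 -0.0379] yaw deg -10.55
res mm [[1.6, 0.6], [1.1, -1.6], [0.5, 1.8], [0.4, -1.8], [-2.0, 1.9], [-1.6, -0.9]]
bar direct [ 0.54065556 -0.03117633  0.05      ] [-0.00562409 -0.02749147  0.        ]
[ 0.54118848 -0.0309326   0.05      ] tool [-3.46094615e-05  1.73878117e-04  1.15462532e-01] [-0.00036423 -0.00031064  0.11546345]
```

Call:
carry_out:
  plan:
    - {"tx": 0,"ty": 0,"tz": 0.04,"wx": 0,"wy": 0,"wz": 1,"claw": 0.4}
    - {"tx": 0,"ty": 0,"tz": 0.08,"wx": 0,"wy": 0,"wz": 1,"claw": 0.4}
    - {"tx": 0,"ty": 0,"tz": 0.104,"wx": 0,"wy": 0,"wz": 1,"claw": 0.4}
    - {"tx": 0,"ty": 0,"tz": 0.104,"wx": 0,"wy": 0,"wz": 1,"claw": 0.4}
    - {"tx": 0,"ty": 0,"tz": 0.104,"wx": 0,"wy": 0,"wz": 1,"claw": 0.4}
  newtons: 20

```text
time_s: 1.85
ee_pos: [0.5411, -0.0309, 0.0618]
tool_rot: [0.77, 0.638, -0.001, -0.001]
force: [0.2, -0.1, 1.4]
finger_gap: 0.0511
```

Run:
```python
from h import *
st()
cv2.imwrite("pics/w3.png",eyes.camera("wrist"))
```

```text
t 1.85 p [ 0.5411 -0.0309  0.0618] x [ 0.187  0.982 -0.   ] z [-0.002  0.    -1.   ] F [ 0.18 -0.12  1.35] gap 0.0511
```

View pics/w3.png

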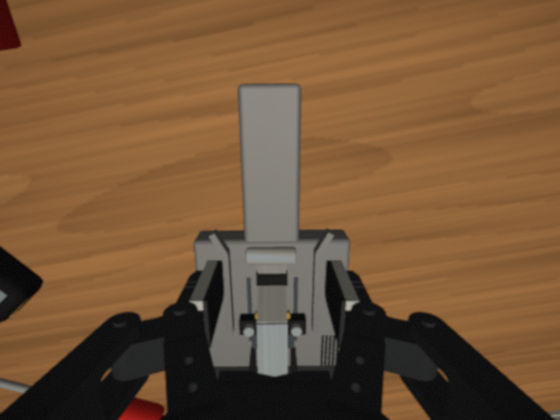

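Run:
```python
from h import *
c=cal("wrist");s=ctrl.observe();r=R.from_quat(s["tool_rot"])
L=[(a,b,d) for a in(-.0255,.0255) for b in (-.011,.011) for d in (-.0,.022)]
for l,p in zip(L,proj(c,r.apply(L)+s["ee_pos"])): print(l,p.round(0))
print(proj(c,r.apply([(0,0,.012)])+s["ee_pos"]))
b=onz(c,(271,256),.05);print(b,tool(b))
px=[(239,86),(299,86),(196,237),(348,236)]
P=np.array([(-130,-18,22),(-130,18,22),(-35,-52,22),(-35,52,22)])/1000
fit(c,px,P)
```

```text
(-0.0255, -0.011, -0.0) [222. 248.]
(-0.0255, -0.011, 0.022) [228. 232.]
(-0.0255, 0.011, -0.0) [224. 286.]
(-0.0255, 0.011, 0.022) [230. 266.]
(0.0255, -0.011, -0.0) [321. 248.]
(0.0255, -0.011, 0.022) [316. 232.]
(0.0255, 0.011, -0.0) [319. 286.]
(0.0255, 0.011, 0.022) [314. 266.]
[[271.69802913 256.9554173 ]]
[ 0.54195569 -0.03143063  0.05      ] [-0.00040019 -0.00013994  0.01291218]
pose [ 0.5783 -0.0377] yaw deg -10.07
res mm [[1.9, 0.7], [1.9, -1.8], [-1.7, 3.1], [-2.1, -2.0]]
```

Run:
```python
from h import *
im=cv2.imread("pics/w3.png");crop(im,170,220,370,370,4,"w3c.png")
```

```text
(no output)
```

View pics/w3c.png

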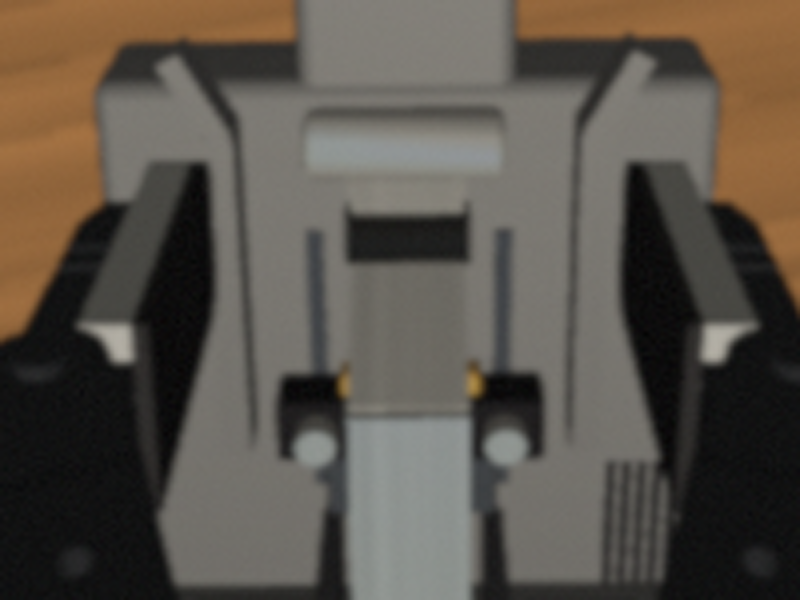

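Run:
```python
from h import *
c=cal("wrist");s=ctrl.observe();r=R.from_quat(s["tool_rot"])
for uv,x in [((222,261),-.0255),((223,295),-.0255),((203.5,301),-.0255),((210,347),-.0255),((326,261),.0255),((326,295),.0255)]:
    o,d=ray(c,uv); o=r.inv().apply(o-s["ee_pos"]);d=r.inv().apply(d)
    print(uv,"cam",o.round(4),(o+d*(x-o[0])/d[0]).round(4))
```

```text
(222, 261) cam [ 0.0012 -0.0801 -0.1472] [-0.0255 -0.0048 -0.0022]
(223, 295) cam [ 0.0012 -0.0801 -0.1472] [-0.0255  0.0136 -0.005 ]
(203.5, 301) cam [ 0.0012 -0.0801 -0.1472] [-0.0255 -0.0102 -0.0451]
(210, 347) cam [ 0.0012 -0.0801 -0.1472] [-0.0255  0.0151 -0.0408]
(326, 261) cam [ 0.0012 -0.0801 -0.1472] [ 0.0255 -0.012  -0.0161]
(326, 295) cam [ 0.0012 -0.0801 -0.1472] [ 0.0255  0.003  -0.021 ]
```

Run:
```python
from h import *
im=eyes.camera("side");cv2.imwrite("pics/sd4.png",im);crop(im,230,160,390,280,5,"sd4c.png")
c=cal("side");s=ctrl.observe();r=R.from_quat(s["tool_rot"])
L=[(a,b,d) for a in(-.0255,.0255) for b in (-.011,.011) for d in (.0,.022)]
for l,p in zip(L,proj(c,r.apply(L)+s["ee_pos"])): print(l,((p-[230,160])*5).round(0))
print("bar",(proj(c,[[.541-.0025,-.031-.0138,.05],[.541+.0025,-.031+.0138,.05]])-[230,160])*5)
```

```text
(-0.0255, -0.011, 0.0) [332. 293.]
(-0.0255, -0.011, 0.022) [333. 322.]
(-0.0255, 0.011, 0.0) [372. 293.]
(-0.0255, 0.011, 0.022) [372. 323.]
(0.0255, -0.011, 0.0) [335. 235.]
(0.0255, -0.011, 0.022) [335. 265.]
(0.0255, 0.011, 0.0) [374. 236.]
(0.0255, 0.011, 0.022) [373. 266.]
bar [[349.85862117 298.23914515]
 [350.77802968 266.61002139]]
```

View pics/sd4c.png

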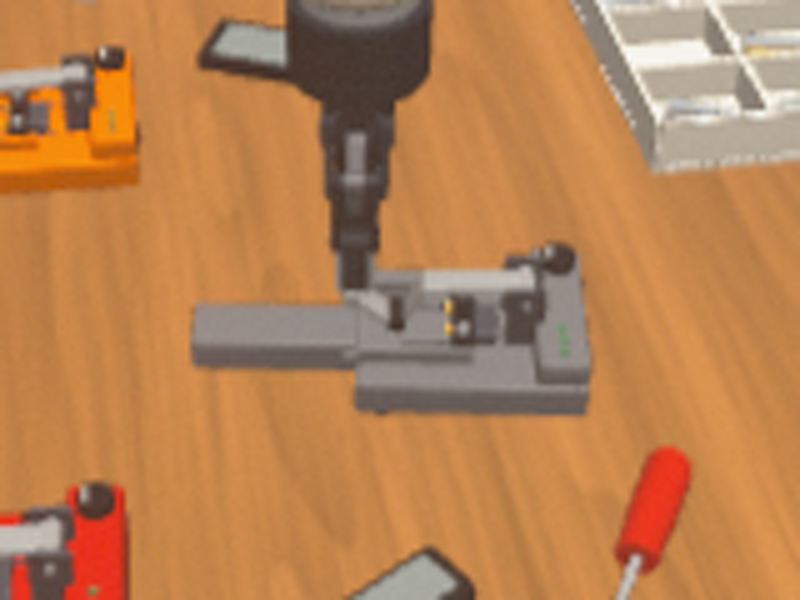

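Call:
carry_out:
  plan:
    - {"tx": 0,"ty": 0,"tz": 0,"wx": 0,"wy": 0,"wz": 0,"claw": 0.58}
    - {"tx": 0,"ty": 0,"tz": 0,"wx": 0,"wy": 0,"wz": 0,"claw": 0.58}
    - {"tx": 0,"ty": 0,"tz": 0,"wx": 0,"wy": 0,"wz": 0,"claw": 0.58}

```text
time_s: 2.25
ee_pos: [0.5435, -0.0313, 0.0646]
tool_rot: [0.77, 0.638, 0.001, 0.001]
force: [0.1, -0.3, -0.1]
finger_gap: 0.036
```

Run:
```python
from h import *
s=st()
im=eyes.camera("side");cv2.imwrite("pics/sd5.png",im);crop(im,270,180,350,240,8,"sd5c.png")
im=eyes.camera("wrist");cv2.imwrite("pics/w5.png",im);crop(im,170,220,370,370,4,"w5c.png")
c=cal("side");r=R.from_quat(s["tool_rot"])
g=s["finger_gap"]/2
L=[(a,b,d) for a in(-g,g) for b in (-.011,.011) for d in (.0,.022)]
for l,p in zip(L,proj(c,r.apply(L)+s["ee_pos"])): print(l,((p-[270,180])*8).round(0))
```

```text
t 2.25 p [ 0.5435 -0.0313  0.0646] x [ 0.186  0.983 -0.   ] z [ 0.003 -0.001 -1.   ] F [ 0.09 -0.29 -0.12] gap 0.036
(-0.01800986494132481, -0.011, 0.0) [215. 292.]
(-0.01800986494132481, -0.011, 0.022) [215. 340.]
(-0.01800986494132481, 0.011, 0.0) [278. 293.]
(-0.01800986494132481, 0.011, 0.022) [278. 341.]
(0.01800986494132481, -0.011, 0.0) [218. 227.]
(0.01800986494132481, -0.011, 0.022) [218. 275.]
(0.01800986494132481, 0.011, 0.0) [280. 228.]
(0.01800986494132481, 0.011, 0.022) [279. 276.]
```

View pics/sd5c.png

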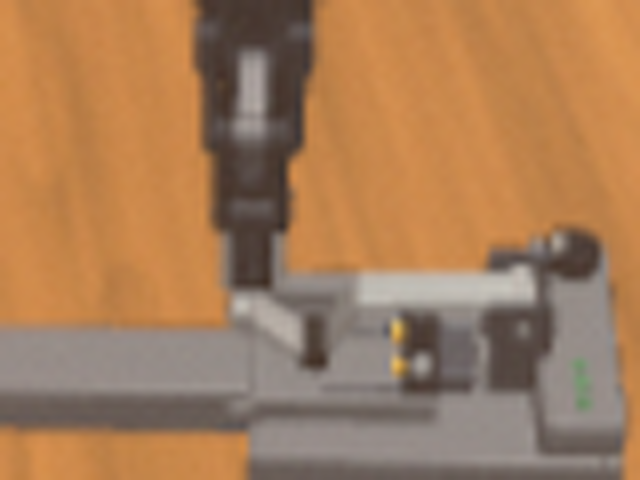

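View pics/w5c.png

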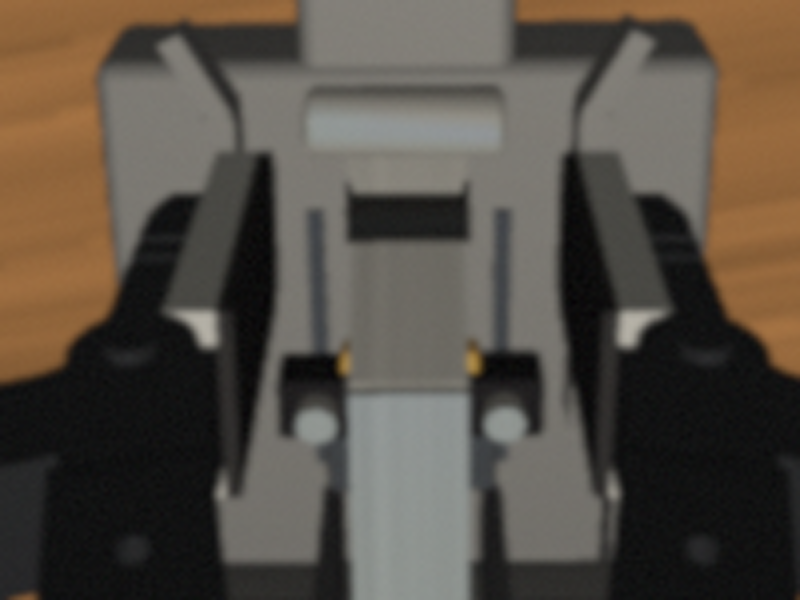

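Run:
```python
from h import *
s=st();c=cal("wrist")
b=onz(c,(170+404/4,220+120/4),.05);print(b,tool(b),s["qvel"].round(4))
```

```text
t 2.35 p [ 0.5429 -0.0312  0.064 ] x [ 0.186  0.983 -0.   ] z [ 0.002 -0.001 -1.   ] F [ 0.77  0.17 -0.36] gap 0.0357
[ 0.53958457 -0.03097861  0.05      ] [-0.00039298 -0.00336928  0.01398265] [-0.0015  0.0072  0.0044  0.0006 -0.0003 -0.0014]
```

Call:
carry_out:
  plan:
    - {"tx": 0,"ty": -0.002,"tz": 0.006,"wx": 0,"wy": 0,"wz": 0,"claw": 0.5}
    - {"tx": 0,"ty": -0.002,"tz": 0.012,"wx": 0,"wy": 0,"wz": 0,"claw": 0.5}
    - {"tx": 0,"ty": -0.002,"tz": 0.018,"wx": 0,"wy": 0,"wz": 0,"claw": 0.5}
    - {"tx": 0,"ty": -0.002,"tz": 0.018,"wx": 0,"wy": 0,"wz": 0,"claw": 0.5}
    - {"tx": 0,"ty": -0.002,"tz": 0.018,"wx": 0,"wy": 0,"wz": 0,"claw": 0.5}

```text
time_s: 2.85
ee_pos: [0.5407, -0.0308, 0.0455]
tool_rot: [0.77, 0.638, 0.0, 0.0]
force: [0.3, 0.3, -0.1]
finger_gap: 0.0426
```

Run:
```python
from h import *
s=st()
im=eyes.camera("side");cv2.imwrite("pics/sd6.png",im);crop(im,270,180,350,240,8,"sd6c.png")
im=eyes.camera("wrist");cv2.imwrite("pics/w6.png",im);crop(im,170,220,370,370,4,"w6c.png")
```

```text
t 2.85 p [ 0.5407 -0.0308  0.0455] x [ 0.186  0.983 -0.   ] z [ 0.001 -0.    -1.   ] F [ 0.28  0.29 -0.14] gap 0.0426
```

View pics/sd6c.png

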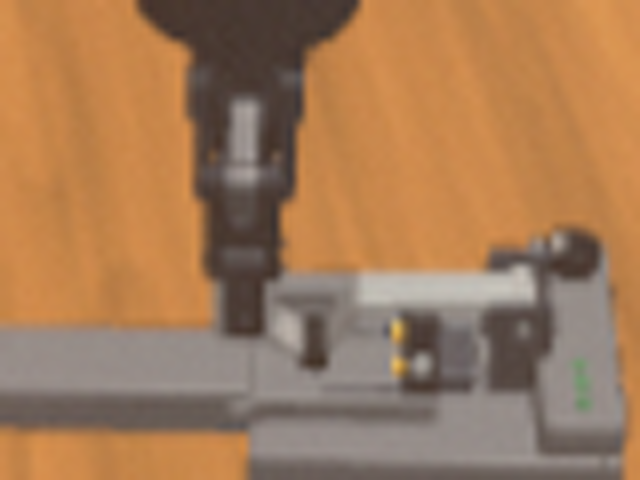

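View pics/w6c.png

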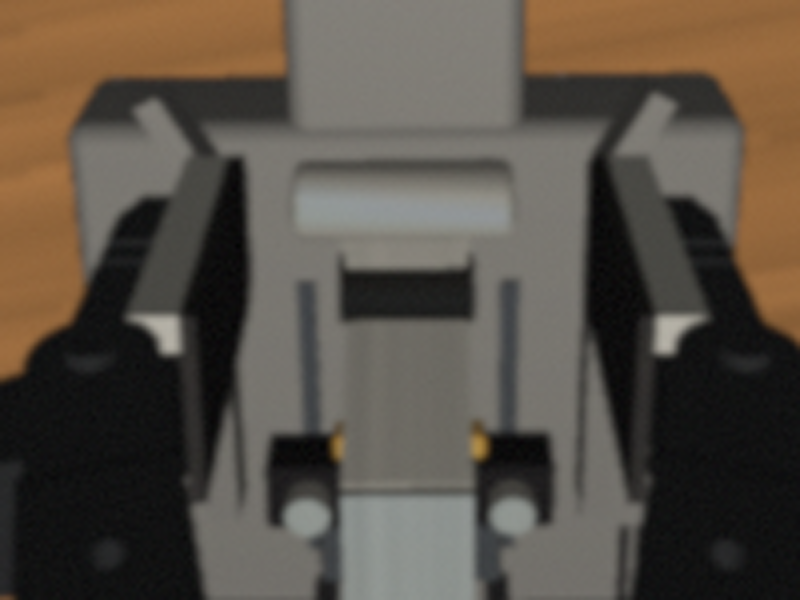

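Call:
carry_out:
  plan:
    - {"tx": 0,"ty": 0,"tz": 0,"wx": 0,"wy": 0,"wz": 0,"claw": 0.75}
    - {"tx": 0,"ty": 0,"tz": 0,"wx": 0,"wy": 0,"wz": 0,"claw": 0.75}
    - {"tx": 0,"ty": 0,"tz": 0,"wx": 0,"wy": 0,"wz": 0,"claw": 0.75}
    - {"tx": 0,"ty": 0,"tz": 0,"wx": 0,"wy": 0,"wz": 0,"claw": 0.75}
  newtons: 20

```text
time_s: 3.35
ee_pos: [0.5411, -0.0324, 0.0466]
tool_rot: [0.77, 0.638, -0.0, 0.002]
force: [-2.6, -6.1, 2.5]
finger_gap: 0.0261
```

Run:
```python
from h import *
s=st()
im=eyes.camera("side");cv2.imwrite("pics/sd7.png",im);crop(im,270,180,350,240,8,"sd7c.png")
im=eyes.camera("wrist");cv2.imwrite("pics/w7.png",im);crop(im,170,220,370,370,4,"w7c.png")
```

```text
t 3.35 p [ 0.5411 -0.0324  0.0466] x [ 0.186  0.983 -0.003] z [ 0.002 -0.003 -1.   ] F [-2.55 -6.05  2.46] gap 0.0261
```

View pics/sd7c.png

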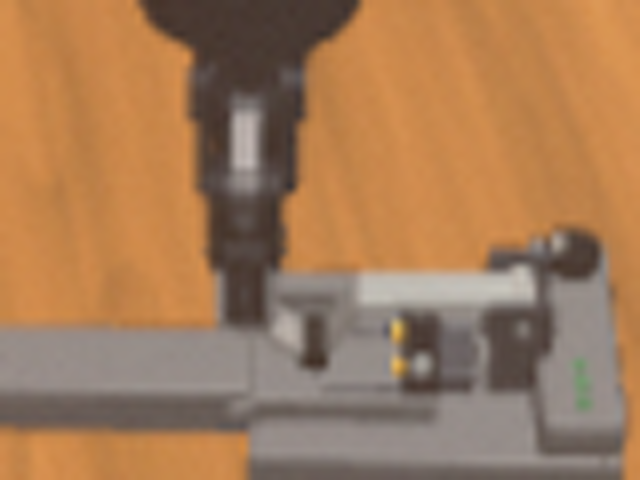

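View pics/w7c.png

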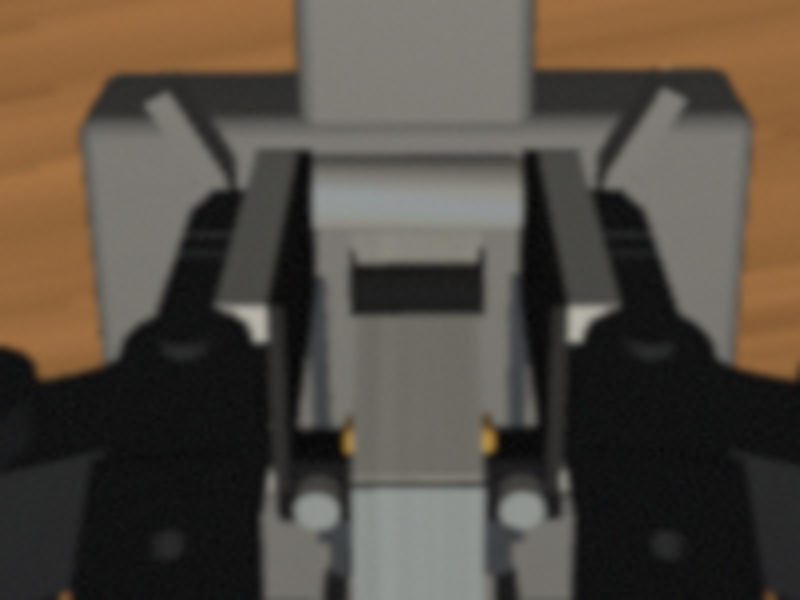

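Call:
carry_out:
  plan:
    - {"tx": 0,"ty": 0,"tz": 0,"wx": 0,"wy": 0,"wz": 0,"claw": 0.58}
    - {"tx": 0,"ty": 0,"tz": 0,"wx": 0,"wy": 0,"wz": 0,"claw": 0.58}
    - {"tx": 0,"ty": -0.004,"tz": 0.006,"wx": 0,"wy": 0,"wz": 0,"claw": 0.58}
    - {"tx": 0,"ty": -0.004,"tz": 0.006,"wx": 0,"wy": 0,"wz": 0,"claw": 0.58}
    - {"tx": 0,"ty": -0.004,"tz": 0.006,"wx": 0,"wy": 0,"wz": 0,"claw": 0.75}
    - {"tx": 0,"ty": -0.004,"tz": 0.006,"wx": 0,"wy": 0,"wz": 0,"claw": 0.75}
    - {"tx": 0,"ty": -0.004,"tz": 0.006,"wx": 0,"wy": 0,"wz": 0,"claw": 0.75}
    - {"tx": 0,"ty": -0.004,"tz": 0.006,"wx": 0,"wy": 0,"wz": 0,"claw": 0.75}
  newtons: 20

```text
time_s: 4.25
ee_pos: [0.5362, -0.0317, 0.04]
tool_rot: [0.77, 0.638, -0.001, 0.001]
force: [-4.1, -1.6, -1.3]
finger_gap: 0.0271
```

Run:
```python
from h import *
s=st()
im=eyes.camera("wrist");cv2.imwrite("pics/w8.png",im);crop(im,170,220,370,370,4,"w8c.png")
```

```text
t 4.25 p [ 0.5362 -0.0317  0.04  ] x [ 0.186  0.983 -0.003] z [-0.    -0.003 -1.   ] F [-4.12 -1.61 -1.33] gap 0.0271
```

View pics/w8c.png

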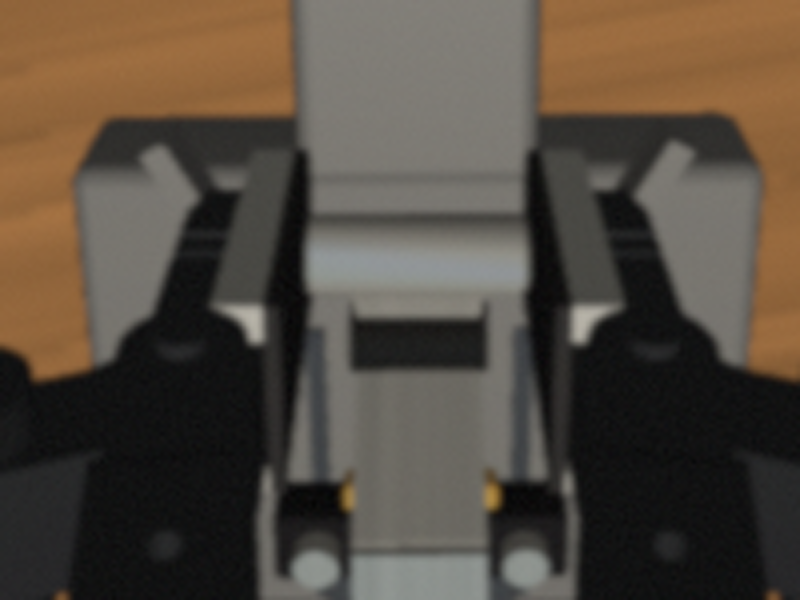

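Call:
carry_out:
  plan:
    - {"tx": 0,"ty": 0.0003,"tz": -0.0075,"wx": 0,"wy": 0,"wz": 0,"claw": 0.75}
    - {"tx": 0,"ty": 0.0008,"tz": -0.0147,"wx": 0,"wy": 0,"wz": 0,"claw": 0.75}
    - {"tx": 0,"ty": 0.002,"tz": -0.022,"wx": 0,"wy": 0,"wz": 0,"claw": 0.75}
    - {"tx": 0,"ty": 0.0038,"tz": -0.0291,"wx": 0,"wy": 0,"wz": 0,"claw": 0.75}
    - {"tx": 0,"ty": 0.0061,"tz": -0.0361,"wx": 0,"wy": 0,"wz": 0,"claw": 0.75}
    - {"tx": 0,"ty": 0.0089,"tz": -0.0429,"wx": 0,"wy": 0,"wz": 0,"claw": 0.75}
    - {"tx": 0,"ty": 0.0122,"tz": -0.0494,"wx": 0,"wy": 0,"wz": 0,"claw": 0.75}
    - {"tx": 0,"ty": 0.0122,"tz": -0.0494,"wx": 0,"wy": 0,"wz": 0,"claw": 0.75}
  newtons: 30

```text
time_s: 5.1
ee_pos: [0.5493, -0.034, 0.0909]
tool_rot: [0.77, 0.638, -0.0, 0.002]
force: [1.5, -3.2, -4.2]
finger_gap: 0.0263
```

Run:
```python
from h import *
s=st()
im=eyes.camera("side");cv2.imwrite("pics/sd9.png",im);crop(im,230,160,390,280,4,"sd9c.png")
```

```text
t 5.1 p [ 0.5493 -0.034   0.0909] x [ 0.186  0.983 -0.003] z [ 0.002 -0.003 -1.   ] F [ 1.54 -3.18 -4.17] gap 0.0263
```

View pics/sd9c.png

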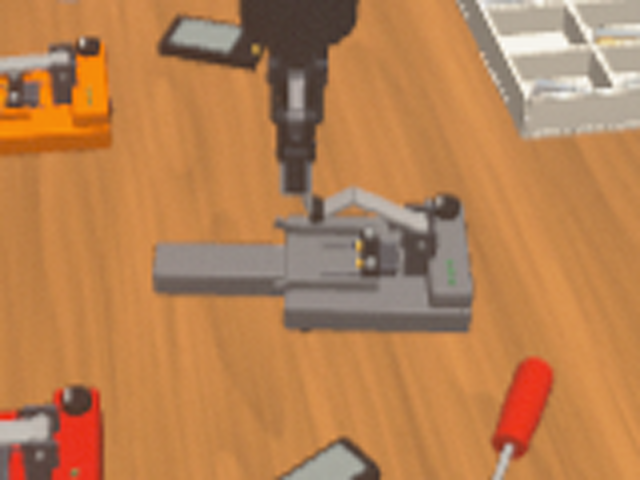

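Call:
carry_out:
  plan:
    - {"tx": 0,"ty": 0.0053,"tz": -0.0082,"wx": 0,"wy": 0,"wz": 0,"claw": 0.75}
    - {"tx": 0,"ty": 0.0114,"tz": -0.0159,"wx": 0,"wy": 0,"wz": 0,"claw": 0.75}
    - {"tx": 0,"ty": 0.0182,"tz": -0.023,"wx": 0,"wy": 0,"wz": 0,"claw": 0.75}
    - {"tx": 0,"ty": 0.0257,"tz": -0.0293,"wx": 0,"wy": 0,"wz": 0,"claw": 0.75}
    - {"tx": 0,"ty": 0.0338,"tz": -0.0348,"wx": 0,"wy": 0,"wz": 0,"claw": 0.75}
    - {"tx": 0,"ty": 0.0424,"tz": -0.0395,"wx": 0,"wy": 0,"wz": 0,"claw": 0.75}
    - {"tx": 0,"ty": 0.0514,"tz": -0.0433,"wx": 0,"wy": 0,"wz": 0,"claw": 0.75}
    - {"tx": 0,"ty": 0.0607,"tz": -0.0462,"wx": 0,"wy": 0,"wz": 0,"claw": 0.75}

```text
time_s: 5.95
ee_pos: [0.6099, -0.0451, 0.1377]
tool_rot: [0.77, 0.638, 0.0, 0.002]
force: [-0.2, -0.3, 2.7]
finger_gap: 0.0265
```

Run:
```python
from h import *
s=st()
im=eyes.camera("side");cv2.imwrite("pics/sd10.png",im);crop(im,230,140,390,260,4,"sd10c.png")
```

```text
t 5.95 p [ 0.6099 -0.0451  0.1377] x [ 0.186  0.983 -0.002] z [ 0.003 -0.003 -1.   ] F [-0.2  -0.33  2.74] gap 0.0265
```

View pics/sd10c.png

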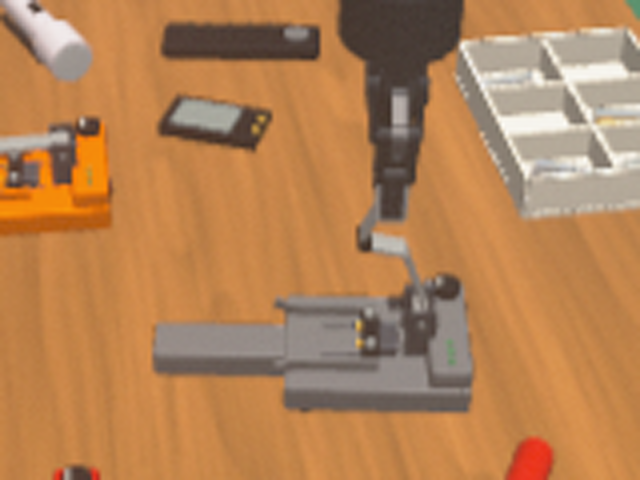

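Call:
carry_out:
  plan:
    - {"tx": 0,"ty": 0,"tz": 0,"wx": 0,"wy": 0,"wz": 0,"claw": 0.5}
    - {"tx": 0,"ty": 0,"tz": 0,"wx": 0,"wy": 0,"wz": 0,"claw": 0.5}
    - {"tx": 0,"ty": 0,"tz": 0,"wx": 0,"wy": 0,"wz": 0,"claw": 0.5}
    - {"tx": 0,"ty": -0.002,"tz": -0.03,"wx": 0,"wy": 0,"wz": 0,"claw": 0.4}
    - {"tx": 0,"ty": -0.02,"tz": -0.07,"wx": 0,"wy": 0,"wz": 0,"claw": 0.3}

```text
time_s: 6.5
ee_pos: [0.59, -0.0413, 0.2055]
tool_rot: [0.77, 0.638, -0.001, 0.001]
force: [0.7, 0.6, 0.4]
finger_gap: 0.0598
```

Run:
```python
from h import *
s=st()
im=eyes.camera("side");cv2.imwrite("pics/sd11.png",im);crop(im,230,120,390,260,4,"sd11c.png")
im=eyes.camera("scene");cv2.imwrite("pics/sc11.png",im);crop(im,360,160,480,230,6,"sc11c.png")
```

```text
t 6.5 p [ 0.59   -0.0413  0.2055] x [ 0.186  0.982 -0.002] z [-0.    -0.002 -1.   ] F [0.69 0.65 0.42] gap 0.0598
```

View pics/sd11c.png

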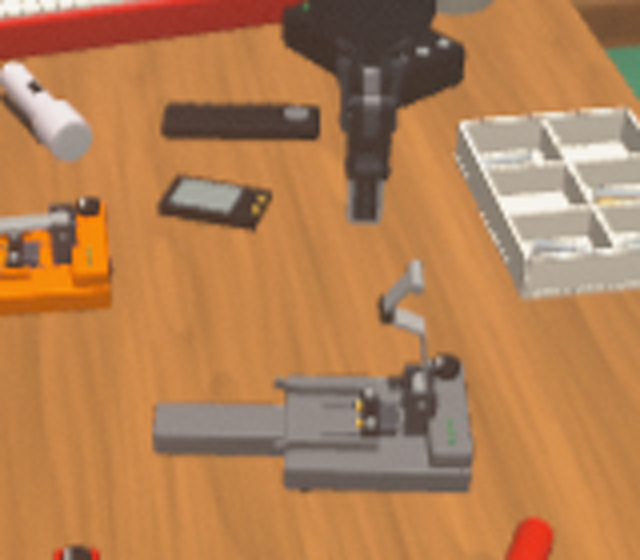

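View pics/sc11c.png

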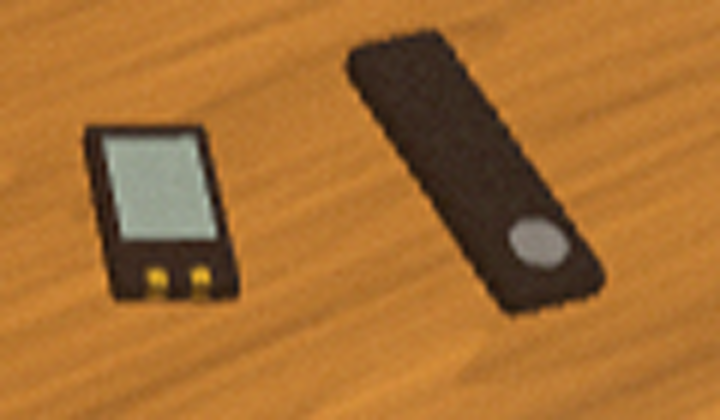

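Run:
```python
from h import *
c=cal("scene")
f=lambda x,y:(x/6+360,y/6+160)
px=[(87,128),(203,127),(112,286),(239,284)]
P=np.array([(-45,-26,12),(-45,26,12),(45,-26,12),(45,26,12)])/1000
t,th=fit(c,[f(*p) for p in px],P)
Rz=R.from_euler('z',th)
w=Rz.apply((-.032,0,.0))+[*t,.2];print(w,tool(w))
x=R.from_quat(ctrl.observe()["tool_rot"]).apply([0,1,0]);print("tool y yaw",np.degrees(np.arctan2(x[1],x[0])))
```

```text
pose [0.5336 0.281 ] yaw deg -26.75
res mm [[2.1, 0.2], [0.8, -1.3], [-1.2, 0.1], [-1.7, 0.9]]
[0.5050397  0.29538131 0.2       ] [ 0.31471467 -0.14949964  0.01122381]
tool y yaw -10.701112349889822
```

Call:
carry_out:
  plan:
    - {"tx": 0.045,"ty": -0.021,"tz": 0,"wx": 0,"wy": 0,"wz": 4,"claw": 0.1}
    - {"tx": 0.09,"ty": -0.043,"tz": 0,"wx": 0,"wy": 0,"wz": 8,"claw": 0.1}
    - {"tx": 0.135,"ty": -0.064,"tz": 0,"wx": 0,"wy": 0,"wz": 12,"claw": 0.1}
    - {"tx": 0.18,"ty": -0.085,"tz": 0,"wx": 0,"wy": 0,"wz": 16,"claw": 0.1}
    - {"tx": 0.225,"ty": -0.107,"tz": 0,"wx": 0,"wy": 0,"wz": 16,"claw": 0.1}
    - {"tx": 0.27,"ty": -0.128,"tz": 0,"wx": 0,"wy": 0,"wz": 16,"claw": 0.1}
    - {"tx": 0.315,"ty": -0.149,"tz": 0.01,"wx": 0,"wy": 0,"wz": 16,"claw": 0.1}
    - {"tx": 0.315,"ty": -0.149,"tz": 0.04,"wx": 0,"wy": 0,"wz": 16,"claw": 0.1}

```text
time_s: 7.4
ee_pos: [0.5056, 0.3018, 0.1738]
tool_rot: [0.85, 0.527, 0.008, 0.005]
force: [0.1, -0.4, 0.4]
finger_gap: 0.0773
```

Call:
carry_out:
  plan:
    - {"tx": 0,"ty": 0,"tz": 0,"wx": 0,"wy": 0,"wz": 0,"claw": 0.1}
    - {"tx": 0,"ty": 0,"tz": 0,"wx": 0,"wy": 0,"wz": 0,"claw": 0.1}

```text
time_s: 7.6
ee_pos: [0.5048, 0.3019, 0.1734]
tool_rot: [0.849, 0.528, 0.007, 0.005]
force: [0.1, -0.1, 0.3]
finger_gap: 0.0768
```

Run:
```python
from h import *
s=st()
im=eyes.camera("wrist");cv2.imwrite("pics/w12.png",im)
```

```text
t 7.6 p [0.5048 0.3019 0.1734] x [0.443 0.896 0.007] z [ 0.018 -0.001 -1.   ] F [ 0.06 -0.11  0.29] gap 0.0768
```

View pics/w12.png

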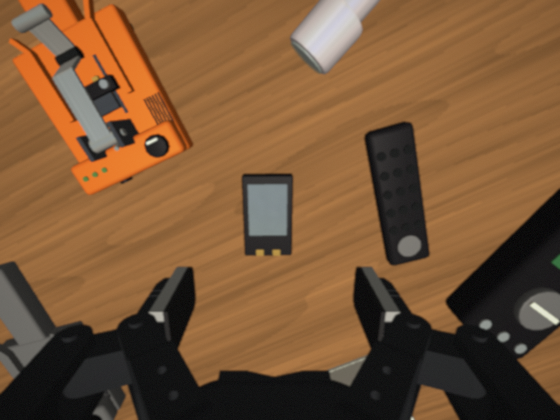

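```bash
cat >> h.py <<'E'
def go(P,yaw):
    "print shift/turn so that TCP=P, tool y heading=yaw (rad), pointing down"
    s=ctrl.observe();r=R.from_quat(s["tool_rot"]);ty=np.array([np.cos(yaw),np.sin(yaw),0]);tz=np.array([0,0,-1.])
    D=R.from_matrix(np.c_[np.cross(ty,tz),ty,tz]);print("shift",r.inv().apply(np.array(P)-s["ee_pos"]).round(4),"turn",(r.inv()*D).as_rotvec(degrees=True).round(2))
E
python3 - <<'E'
from h import *
im=cv2.imread("pics/w12.png");crop(im,225,160,310,270,6,"w12c.png")
E
```

```text
(no output)
```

View pics/w12c.png

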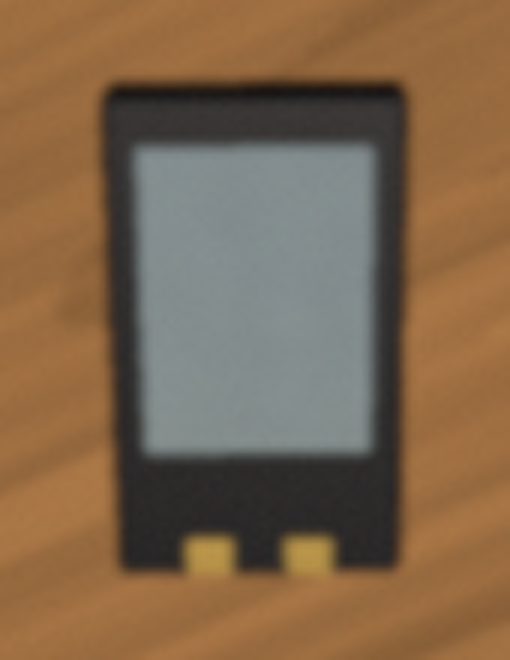

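Run:
```python
from h import *
c=cal("wrist")
f=lambda x,y:(x/6+225,y/6+160)
px=[(108,100),(402,97),(120,570),(397,568)]
P=np.array([(-45,-26,12),(-45,26,12),(45,-26,12),(45,26,12)])/1000
t,th=fit(c,[f(*p) for p in px],P)
Rz=R.from_euler('z',th)
w=Rz.apply((-.030,0,.0))+[*t,0];print(w)
go([w[0],w[1],.035],th)
```

```text
pose [0.5332 0.284 ] yaw deg -26.3
res mm [[1.8, 0.7], [0.2, -1.6], [-0.7, 1.0], [-1.3, -0.2]]
[0.50634285 0.2973051  0.        ]
shift [-4.800e-03 -1.000e-04  1.396e-01] turn [ 1.01 -0.5  -0.07]
```

Call:
carry_out:
  plan:
    - {"tx": -0.005,"ty": 0,"tz": 0.04,"wx": 1,"wy": -0.5,"wz": 0,"claw": 0.1}
    - {"tx": -0.005,"ty": 0,"tz": 0.08,"wx": 1,"wy": -0.5,"wz": 0,"claw": 0.1}
    - {"tx": -0.005,"ty": 0,"tz": 0.12,"wx": 1,"wy": -0.5,"wz": 0,"claw": 0.1}
    - {"tx": -0.005,"ty": 0,"tz": 0.139,"wx": 1,"wy": -0.5,"wz": 0,"claw": 0.1}
    - {"tx": -0.005,"ty": 0,"tz": 0.139,"wx": 1,"wy": -0.5,"wz": 0,"claw": 0.1}
    - {"tx": -0.005,"ty": 0,"tz": 0.139,"wx": 1,"wy": -0.5,"wz": 0,"claw": 0.1}

```text
time_s: 8.25
ee_pos: [0.5079, 0.2967, 0.0372]
tool_rot: [0.85, 0.526, 0.001, 0.0]
force: [-0.1, 0.7, -0.1]
finger_gap: 0.0769
```

Run:
```python
from h import *
s=st();go(s["ee_pos"],np.radians(-26.3))
im=eyes.camera("side");cv2.imwrite("pics/sd13.png",im);crop(im,240,130,340,200,7,"sd13c.png")
im=eyes.camera("wrist");cv2.imwrite("pics/w13.png",im)
```

```text
t 8.25 p [0.5079 0.2967 0.0372] x [0.446 0.895 0.001] z [ 0.002  0.001 -1.   ] F [-0.09  0.72 -0.11] gap 0.0769
shift [0. 0. 0.] turn [ 0.08 -0.08 -0.17]
```

View pics/sd13c.png

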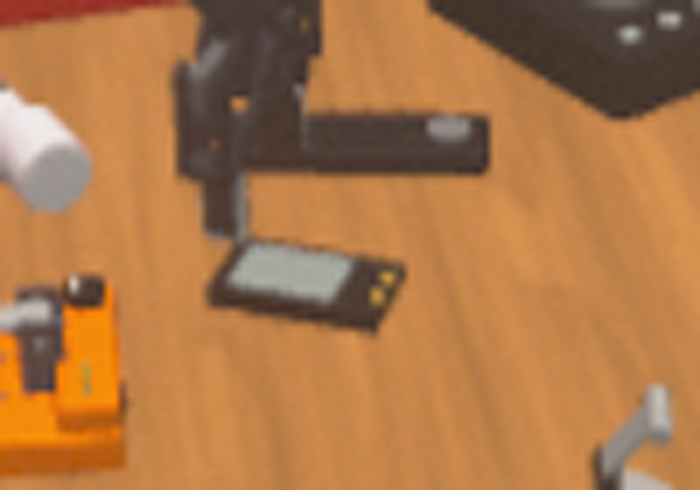

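View pics/w13.png

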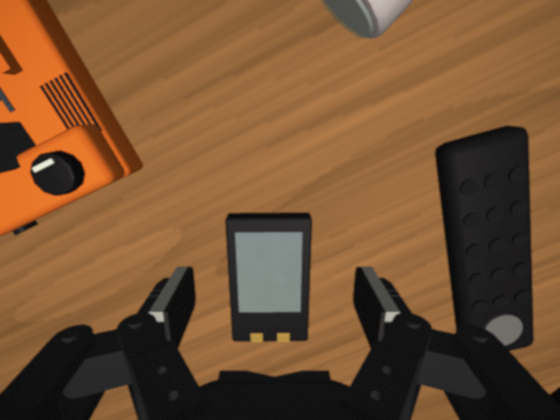

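Run:
```python
from h import *
c=cal("side");s=ctrl.observe();r=R.from_quat(s["tool_rot"]);g=s["finger_gap"]/2
for d in(-.02,-.01,0,.01,.02):
  print(d,((proj(c,r.apply([(-g-.005,0,d),(g+.005,0,d)])+s["ee_pos"])-[240,130])*7).round(0).tolist())
```

```text
-0.02 [[220.0, 225.0], [280.0, 138.0]]
-0.01 [[221.0, 242.0], [280.0, 155.0]]
0 [[222.0, 260.0], [281.0, 172.0]]
0.01 [[223.0, 277.0], [282.0, 189.0]]
0.02 [[224.0, 294.0], [282.0, 205.0]]
```

Call:
carry_out:
  plan:
    - {"tx": -0.003,"ty": 0,"tz": 0.005,"wx": 0,"wy": 0,"wz": 0,"claw": 0.26}
    - {"tx": -0.003,"ty": 0,"tz": 0.012,"wx": 0,"wy": 0,"wz": 0,"claw": 0.26}
    - {"tx": -0.003,"ty": 0,"tz": 0.018,"wx": 0,"wy": 0,"wz": 0,"claw": 0.26}
    - {"tx": -0.003,"ty": 0,"tz": 0.024,"wx": 0,"wy": 0,"wz": 0,"claw": 0.26}
    - {"tx": -0.003,"ty": 0,"tz": 0.024,"wx": 0,"wy": 0,"wz": 0,"claw": 0.26}

```text
time_s: 8.85
ee_pos: [0.5063, 0.2944, 0.0129]
tool_rot: [0.85, 0.527, 0.001, 0.0]
force: [0.3, -0.7, 0.1]
finger_gap: 0.063
```

Run:
```python
from h import *
s=st()
im=eyes.camera("side");cv2.imwrite("pics/sd14.png",im);crop(im,240,130,340,200,7,"sd14c.png")
im=eyes.camera("wrist");cv2.imwrite("pics/w14.png",im);crop(im,170,200,370,350,4,"w14c.png")
```

```text
t 8.85 p [0.5063 0.2944 0.0129] x [0.445 0.895 0.001] z [ 0.002  0.001 -1.   ] F [ 0.29 -0.68  0.09] gap 0.063
```

View pics/sd14c.png

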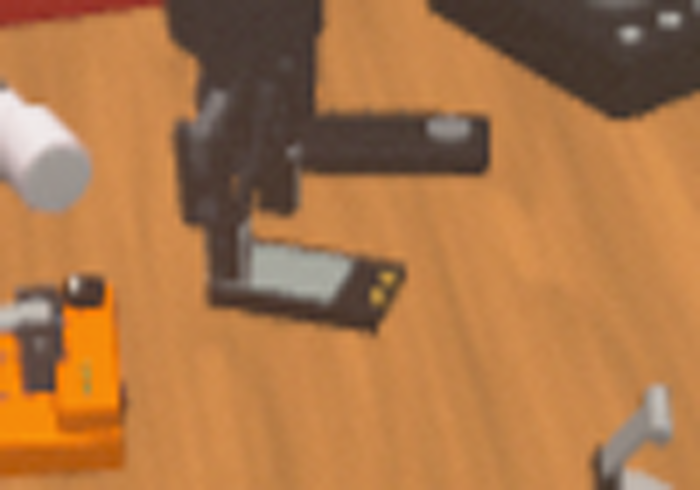

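View pics/w14c.png

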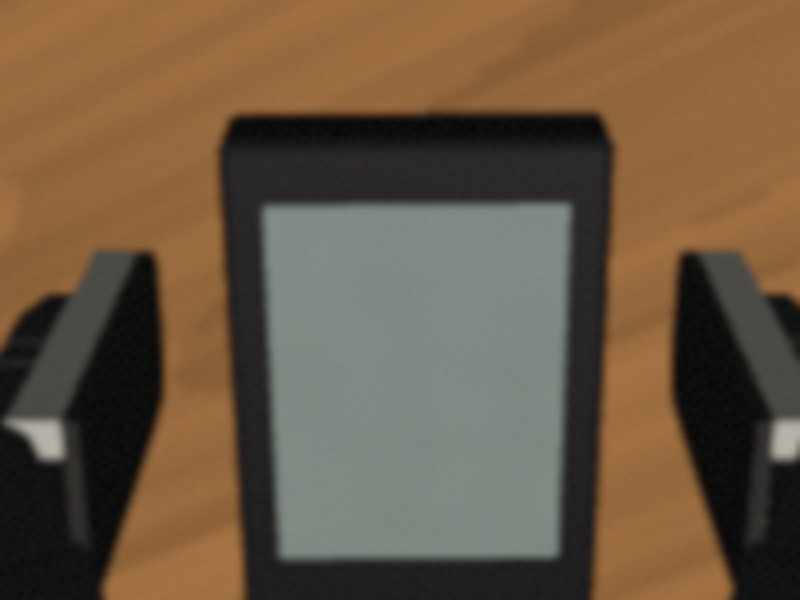

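Call:
carry_out:
  plan:
    - {"tx": 0,"ty": 0,"tz": 0.005,"wx": 0,"wy": 0,"wz": 0,"claw": 0.26}
    - {"tx": 0,"ty": 0,"tz": 0.01,"wx": 0,"wy": 0,"wz": 0,"claw": 0.26}
    - {"tx": 0,"ty": 0,"tz": 0.013,"wx": 0,"wy": 0,"wz": 0,"claw": 0.26}
    - {"tx": 0,"ty": 0,"tz": 0.015,"wx": 0,"wy": 0,"wz": 0,"claw": 0.26}
    - {"tx": 0,"ty": 0,"tz": 0.015,"wx": 0,"wy": 0,"wz": 0,"claw": 0.26}

```text
time_s: 9.45
ee_pos: [0.5068, 0.2946, -0.0016]
tool_rot: [0.85, 0.527, 0.001, 0.0]
force: [0.2, -0.2, 0.9]
finger_gap: 0.0632
```

Run:
```python
from h import *
s=st()
im=eyes.camera("side");cv2.imwrite("pics/sd15.png",im);crop(im,240,130,340,200,7,"sd15c.png")
im=eyes.camera("wrist");cv2.imwrite("pics/w15.png",im);crop(im,170,200,370,350,4,"w15c.png")
```

```text
t 9.45 p [ 0.5068  0.2946 -0.0016] x [0.445 0.896 0.002] z [ 0.003  0.001 -1.   ] F [ 0.24 -0.23  0.89] gap 0.0632
```

View pics/sd15c.png

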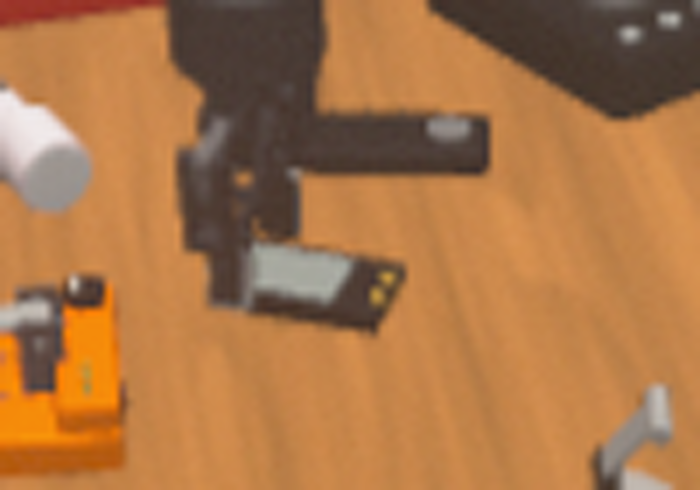

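View pics/w15c.png

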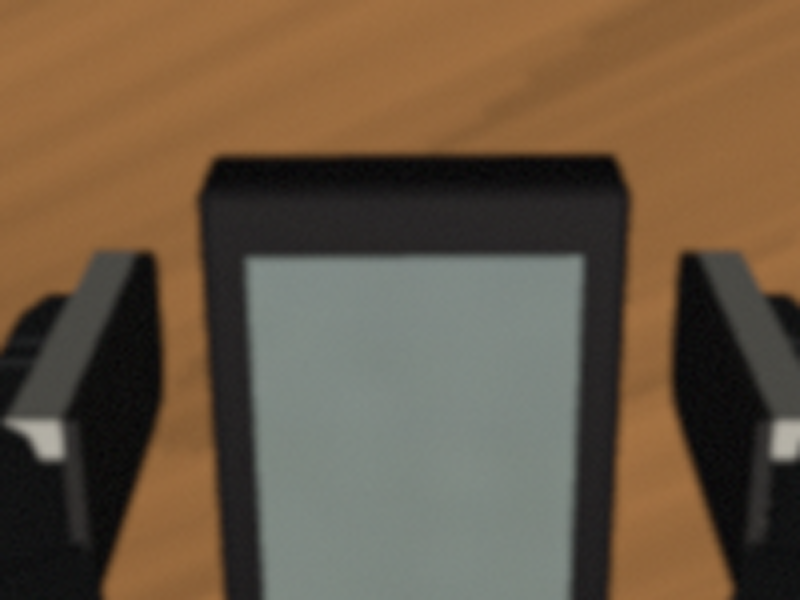

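Call:
carry_out:
  plan:
    - {"tx": 0,"ty": -0.004,"tz": 0,"wx": 0,"wy": 0,"wz": 0,"claw": 0.26}
    - {"tx": 0,"ty": -0.004,"tz": 0.002,"wx": 0,"wy": 0,"wz": 0,"claw": 0.26}
    - {"tx": 0,"ty": -0.004,"tz": 0.004,"wx": 0,"wy": 0,"wz": 0,"claw": 0.26}
    - {"tx": 0,"ty": -0.004,"tz": 0.005,"wx": 0,"wy": 0,"wz": 0,"claw": 0.26}

```text
time_s: 9.95
ee_pos: [0.5035, 0.2965, -0.0064]
tool_rot: [0.85, 0.527, 0.002, 0.0]
force: [-0.0, -1.0, 0.2]
finger_gap: 0.0632
```

Call:
carry_out:
  plan:
    - {"tx": 0,"ty": 0,"tz": 0,"wx": 0,"wy": 0,"wz": 0,"claw": 0.34}
    - {"tx": 0,"ty": 0,"tz": 0,"wx": 0,"wy": 0,"wz": 0,"claw": 0.34}

```text
time_s: 10.15
ee_pos: [0.5034, 0.2965, -0.0065]
tool_rot: [0.85, 0.527, 0.002, 0.0]
force: [0.8, -0.1, 0.3]
finger_gap: 0.0561
```

Run:
```python
from h import *
s=st()
im=eyes.camera("side");cv2.imwrite("pics/sd16.png",im);crop(im,250,150,310,190,12,"sd16c.png")
im=eyes.camera("wrist");cv2.imwrite("pics/w16.png",im);crop(im,170,200,370,350,4,"w16c.png")
```

```text
t 10.15 p [ 0.5034  0.2965 -0.0065] x [0.445 0.896 0.002] z [ 0.003  0.001 -1.   ] F [ 0.79 -0.08  0.29] gap 0.0561
```

View pics/sd16c.png

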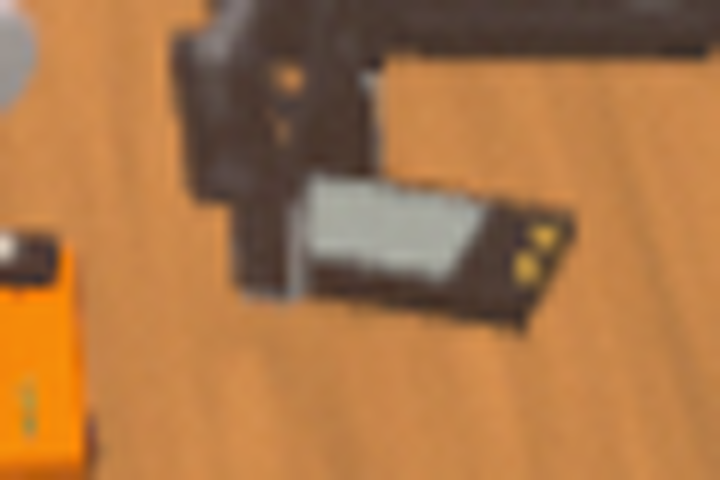

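View pics/w16c.png

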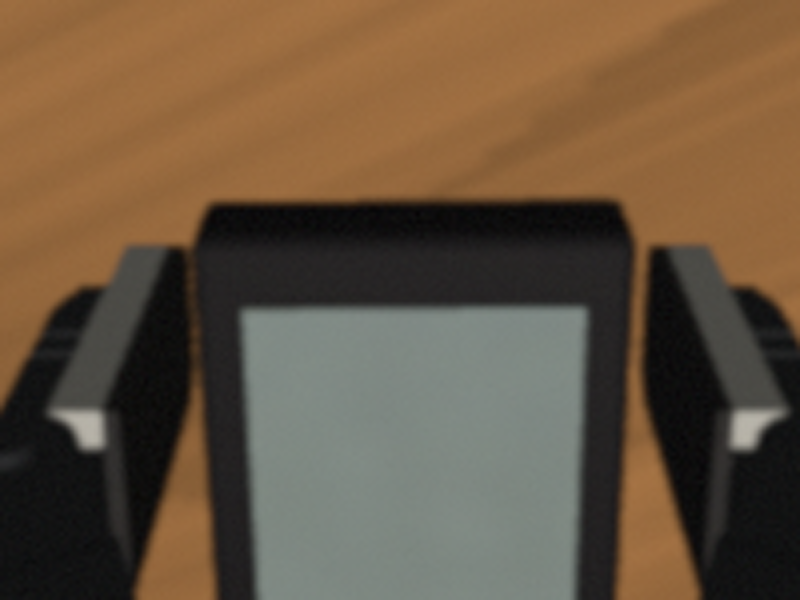

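Call:
carry_out:
  plan:
    - {"tx": 0,"ty": 0,"tz": 0,"wx": 0,"wy": 0,"wz": 0,"claw": 0.5}
    - {"tx": 0,"ty": 0,"tz": 0,"wx": 0,"wy": 0,"wz": 0,"claw": 0.5}
    - {"tx": 0,"ty": 0,"tz": 0,"wx": 0,"wy": 0,"wz": 0,"claw": 0.5}
    - {"tx": 0,"ty": 0,"tz": -0.01,"wx": 0,"wy": 0,"wz": 0,"claw": 0.5}
    - {"tx": 0,"ty": 0,"tz": -0.05,"wx": 0,"wy": 0,"wz": 0,"claw": 0.5}
    - {"tx": 0,"ty": 0,"tz": -0.09,"wx": 0,"wy": 0,"wz": 0,"claw": 0.5}
    - {"tx": 0,"ty": 0,"tz": -0.09,"wx": 0,"wy": 0,"wz": 0,"claw": 0.5}
  newtons: 40

```text
time_s: 10.95
ee_pos: [0.5074, 0.2983, 0.0907]
tool_rot: [0.85, 0.527, 0.007, 0.001]
force: [0.5, 0.1, -0.6]
finger_gap: 0.0506
```

Run:
```python
from h import *
s=st()
im=eyes.camera("side");cv2.imwrite("pics/sd17.png",im);crop(im,230,100,330,180,7,"sd17c.png")
im=eyes.camera("wrist");cv2.imwrite("pics/w17.png",im)
```

```text
t 10.95 p [0.5074 0.2983 0.0907] x [0.445 0.896 0.011] z [ 0.014  0.006 -1.   ] F [ 0.51  0.09 -0.6 ] gap 0.0506
```

View pics/sd17c.png

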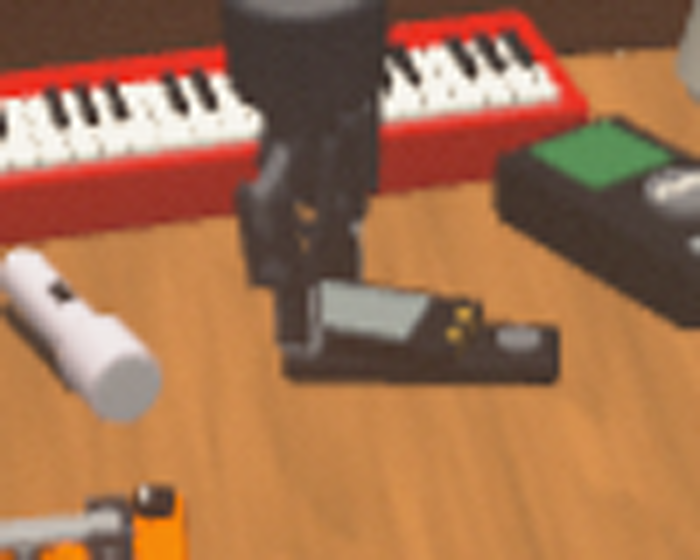

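View pics/w17.png

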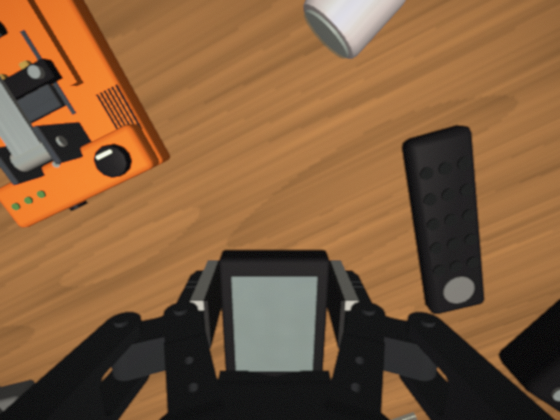

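```bash
cat >> h.py <<'E'
YAW=np.radians(-10.2); C0=np.array([.5781,-.0393])
def ch(x,y,z): return np.array([C0[0]+x*np.cos(YAW)-y*np.sin(YAW),C0[1]+x*np.sin(YAW)+y*np.cos(YAW),z])
def inch(P): d=np.array(P)[:2]-C0; return np.array([d[0]*np.cos(YAW)+d[1]*np.sin(YAW),-d[0]*np.sin(YAW)+d[1]*np.cos(YAW),P[2]])
E
python3 - <<'E'
from h import *
s=st();print(onz(cal("scene"),(340,150),.03))
go(ch(-.145,0,.11),YAW)
E
```

```text
t 11.05 p [0.504  0.2967 0.0852] x [0.445 0.896 0.005] z [ 0.006  0.002 -1.   ] F [-0.08  0.28 -2.88] gap 0.0504
[0.36079753 0.24823379 0.03      ]
shift [-0.3084  0.0768 -0.0259] turn [  0.27  -0.23 -16.22]
```

Call:
carry_out:
  plan:
    - {"tx": -0.01,"ty": 0.0025,"tz": -0.035,"wx": 0,"wy": 0,"wz": -1,"claw": 0.5}
    - {"tx": -0.035,"ty": 0.009,"tz": -0.06,"wx": 0,"wy": 0,"wz": -3,"claw": 0.5}
    - {"tx": -0.075,"ty": 0.019,"tz": -0.065,"wx": 0,"wy": 0,"wz": -5,"claw": 0.5}
    - {"tx": -0.12,"ty": 0.03,"tz": -0.065,"wx": 0,"wy": 0,"wz": -7,"claw": 0.5}
    - {"tx": -0.165,"ty": 0.041,"tz": -0.065,"wx": 0,"wy": 0,"wz": -9,"claw": 0.5}
    - {"tx": -0.21,"ty": 0.052,"tz": -0.065,"wx": 0,"wy": 0,"wz": -11,"claw": 0.5}
    - {"tx": -0.25,"ty": 0.062,"tz": -0.065,"wx": 0,"wy": 0,"wz": -13,"claw": 0.5}
    - {"tx": -0.28,"ty": 0.07,"tz": -0.055,"wx": 0,"wy": 0,"wz": -15,"claw": 0.5}

```text
time_s: 11.85
ee_pos: [0.4405, 0.0128, 0.1385]
tool_rot: [0.774, 0.633, 0.002, 0.001]
force: [1.4, 0.4, -0.9]
finger_gap: 0.0508
```

Run:
```python
from h import *
s=st()
go(ch(-.145,0,.06),YAW)
```

```text
t 11.85 p [0.4405 0.0128 0.1385] x [0.197 0.98  0.003] z [ 0.005  0.002 -1.   ] F [ 1.4   0.37 -0.95] gap 0.0508
shift [-0.0271 -0.0002  0.0784] turn [ 0.25 -0.16 -1.19]
```

Call:
carry_out:
  plan:
    - {"tx": -0.014,"ty": 0,"tz": 0.02,"wx": 0.2,"wy": -0.2,"wz": -1.2,"claw": 0.5}
    - {"tx": -0.027,"ty": 0,"tz": 0.05,"wx": 0.2,"wy": -0.2,"wz": -1.2,"claw": 0.5}
    - {"tx": -0.027,"ty": 0,"tz": 0.078,"wx": 0.2,"wy": -0.2,"wz": -1.2,"claw": 0.5}
    - {"tx": -0.027,"ty": 0,"tz": 0.078,"wx": 0.2,"wy": -0.2,"wz": -1.2,"claw": 0.5}
    - {"tx": -0.027,"ty": 0,"tz": 0.078,"wx": 0.2,"wy": -0.2,"wz": -1.2,"claw": 0.5}

```text
time_s: 12.35
ee_pos: [0.4341, -0.0132, 0.0593]
tool_rot: [0.767, 0.642, -0.001, -0.001]
force: [0.2, -0.0, 0.1]
finger_gap: 0.0506
```

Run:
```python
from h import *
s=st();print(inch(s["ee_pos"]))
im=eyes.camera("side");cv2.imwrite("pics/sd18.png",im);crop(im,200,130,370,260,4.5,"sd18c.png")
im=eyes.camera("scene");cv2.imwrite("pics/sc18.png",im);crop(im,200,150,360,310,4,"sc18c.png")
im=eyes.camera("wrist");cv2.imwrite("pics/w18.png",im)
```

```text
t 12.35 p [ 0.4341 -0.0132  0.0593] x [ 0.177  0.984 -0.   ] z [-0.003  0.    -1.   ] F [ 0.16 -0.04  0.11] gap 0.0506
[-0.14636387  0.00021262  0.05933051]
```

View pics/sd18c.png

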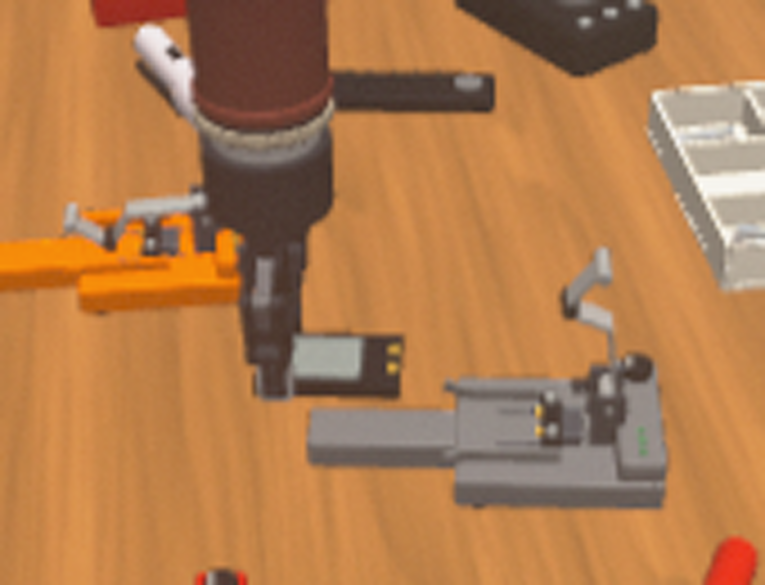

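View pics/sc18c.png

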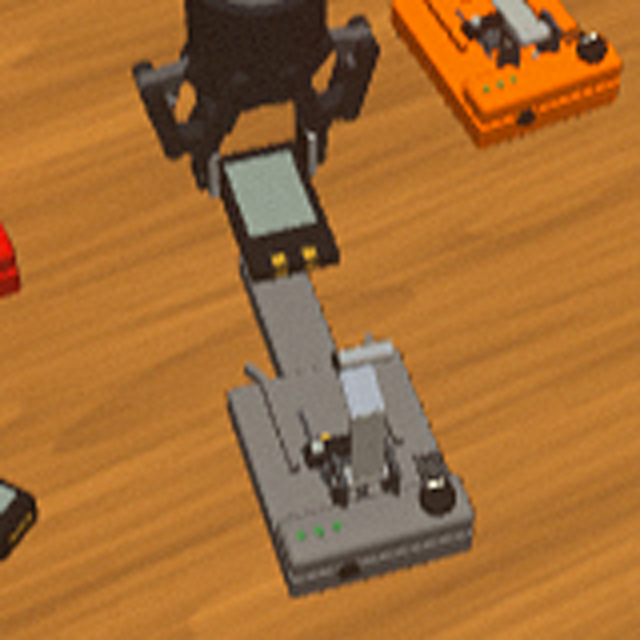

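View pics/w18.png

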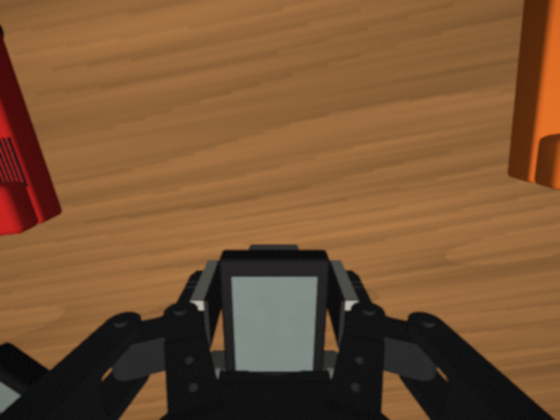

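Run:
```python
from h import *
c=cal("side")
for uv,z in [((537,410),.027),((537,433),.027),((308,412),.022),((311,462),.0),((458,448),.022),((404,336),.0595+.0185),((402,395),.0595+.0185)]:
  p=onz(c,(uv[0]/4.5+200,uv[1]/4.5+130),z);print(uv,(inch(p)*1000).round(1))
```

```text
(537, 410) [17.7  9.6 27. ]
(537, 433) [ 17.2 -12.8  27. ]
(308, 412) [-130.2    9.5   22. ]
(311, 462) [-127.3  -14.4    0. ]
(458, 448) [-32.5 -22.8  22. ]
(404, 336) [-67.6  19.5  78. ]
(402, 395) [-66.6 -38.3  78. ]
```

Call:
carry_out:
  plan:
    - {"tx": 0,"ty": 0.009,"tz": 0.01,"wx": -0.2,"wy": 0,"wz": 0,"claw": 0.5}
    - {"tx": 0,"ty": 0.018,"tz": 0.025,"wx": -0.2,"wy": 0,"wz": 0,"claw": 0.5}
    - {"tx": 0,"ty": 0.018,"tz": 0.038,"wx": -0.2,"wy": 0,"wz": 0,"claw": 0.5}
    - {"tx": 0,"ty": 0.018,"tz": 0.041,"wx": -0.2,"wy": 0,"wz": 0,"claw": 0.5}
    - {"tx": 0,"ty": 0.018,"tz": 0.041,"wx": -0.2,"wy": 0,"wz": 0,"claw": 0.5}

```text
time_s: 13.0
ee_pos: [0.4537, -0.0163, 0.0204]
tool_rot: [0.767, 0.642, 0.001, 0.002]
force: [-1.0, 0.2, -1.0]
finger_gap: 0.0509
```

Run:
```python
from h import *
s=st();print(inch(s["ee_pos"]));go(ch(-.128,0,.0175),YAW)
im=eyes.camera("side");cv2.imwrite("pics/sd19.png",im);crop(im,240,170,370,260,6,"sd19c.png")
im=eyes.camera("scene");cv2.imwrite("pics/sc19.png",im);crop(im,230,180,340,310,5,"sc19c.png")
```

```text
t 13.0 p [ 0.4537 -0.0163  0.0204] x [ 0.176  0.984 -0.001] z [ 0.005 -0.001 -1.   ] F [-0.98  0.15 -1.05] gap 0.0509
[-0.12652638  0.00055415  0.02036249]
shift [-0.0006 -0.0015  0.0029] turn [0.27 0.04 0.07]
```

View pics/sd19c.png

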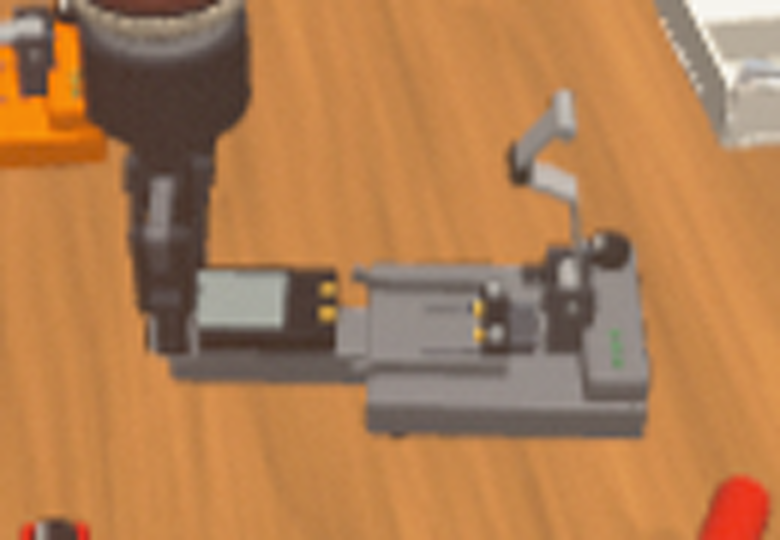

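View pics/sc19c.png

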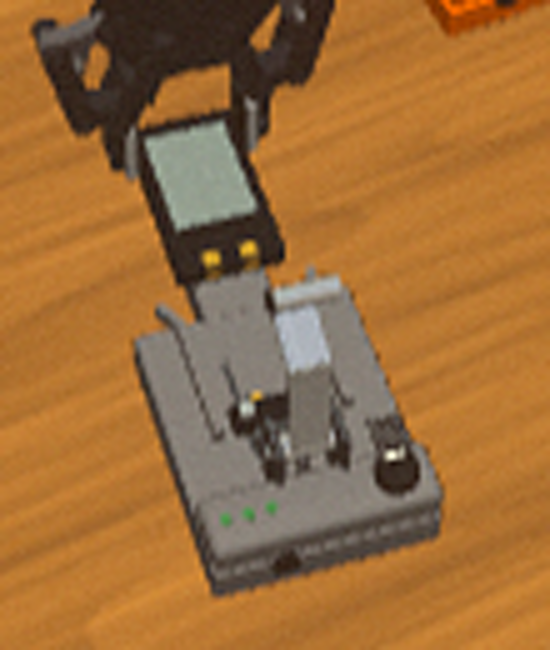

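Call:
carry_out:
  plan:
    - {"tx": -0.0006,"ty": 0,"tz": 0.001,"wx": 0.2,"wy": 0,"wz": 0,"claw": 0.5}
    - {"tx": -0.0006,"ty": 0,"tz": 0.002,"wx": 0.2,"wy": 0,"wz": 0,"claw": 0.5}
    - {"tx": -0.0006,"ty": 0,"tz": 0.003,"wx": 0.2,"wy": 0,"wz": 0,"claw": 0.5}
    - {"tx": -0.0006,"ty": 0,"tz": 0.003,"wx": 0.2,"wy": 0,"wz": 0,"claw": 0.5}
    - {"tx": -0.0006,"ty": 0,"tz": 0.003,"wx": 0.2,"wy": 0,"wz": 0,"claw": 0.5}

```text
time_s: 13.6
ee_pos: [0.4544, -0.0172, 0.0182]
tool_rot: [0.767, 0.642, 0.001, 0.001]
force: [-0.0, -0.1, -0.9]
finger_gap: 0.051
```

Run:
```python
from h import *
s=st();print(inch(s["ee_pos"]));go(ch(-.11,0,.0165),YAW)
```

```text
t 13.6 p [ 0.4544 -0.0172  0.0182] x [ 0.176  0.984 -0.001] z [ 0.003 -0.001 -1.   ] F [-0.02 -0.12 -0.94] gap 0.051
[-0.12563463 -0.00015419  0.01816991]
shift [0.0001 0.0156 0.0017] turn [0.18 0.04 0.06]
```

Call:
carry_out:
  plan:
    - {"tx": 0,"ty": 0,"tz": 0.001,"wx": 0.2,"wy": 0,"wz": 0,"claw": 0.5}
    - {"tx": 0,"ty": 0,"tz": 0.002,"wx": 0.2,"wy": 0,"wz": 0,"claw": 0.5}
    - {"tx": 0,"ty": 0,"tz": 0.002,"wx": 0.2,"wy": 0,"wz": 0,"claw": 0.5}

```text
time_s: 13.9
ee_pos: [0.4545, -0.0172, 0.0161]
tool_rot: [0.767, 0.642, -0.0, 0.0]
force: [0.8, 0.2, -0.3]
finger_gap: 0.0508
```

Call:
carry_out:
  plan:
    - {"tx": 0,"ty": 0,"tz": 0.001,"wx": 0.1,"wy": 0,"wz": 0,"claw": 0.5}
    - {"tx": 0,"ty": 0,"tz": 0.001,"wx": 0.1,"wy": 0,"wz": 0,"claw": 0.5}

```text
time_s: 14.1
ee_pos: [0.4546, -0.0172, 0.016]
tool_rot: [0.767, 0.642, -0.001, -0.001]
force: [-5.4, 0.6, 9.5]
finger_gap: 0.0507
```

Run:
```python
from h import *
s=st();print(inch(s["ee_pos"]));go(ch(-.11,0,.0165),YAW);print(s["moment"].round(3))
im=eyes.camera("side");cv2.imwrite("pics/sd20.png",im);crop(im,250,190,330,240,9,"sd20c.png")
```

```text
t 14.1 p [ 0.4546 -0.0172  0.016 ] x [ 0.176  0.984 -0.001] z [-0.003 -0.    -1.   ] F [-5.42  0.64  9.51] gap 0.0507
[-0.12547429 -0.00014178  0.01595282]
shift [ 0.0001  0.0155 -0.0006] turn [-0.15  0.04  0.06]
[0.225 0.683 0.03 ]
```

View pics/sd20c.png

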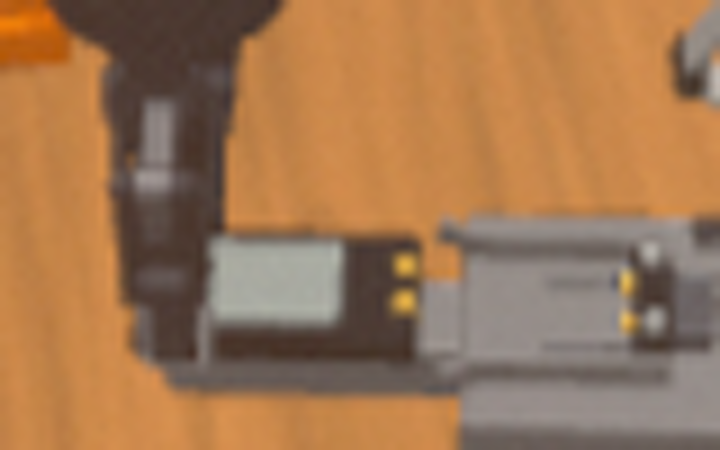

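Call:
carry_out:
  plan:
    - {"tx": 0,"ty": 0,"tz": -0.0008,"wx": -0.1,"wy": 0,"wz": 0,"claw": 0.5}
    - {"tx": 0,"ty": 0.005,"tz": -0.0008,"wx": -0.1,"wy": 0,"wz": 0,"claw": 0.5}
    - {"tx": 0,"ty": 0.01,"tz": -0.0008,"wx": -0.1,"wy": 0,"wz": 0,"claw": 0.5}
    - {"tx": 0,"ty": 0.015,"tz": -0.0008,"wx": -0.1,"wy": 0,"wz": 0,"claw": 0.5}
    - {"tx": 0,"ty": 0.015,"tz": -0.0008,"wx": -0.1,"wy": 0,"wz": 0,"claw": 0.5}

```text
time_s: 14.65
ee_pos: [0.4703, -0.0201, 0.0168]
tool_rot: [0.767, 0.642, -0.0, 0.0]
force: [0.1, 0.6, -2.1]
finger_gap: 0.0505
```

Run:
```python
from h import *
s=st();print(inch(s["ee_pos"]));go(ch(-.095,0,.0165),YAW);print(s["moment"].round(3))
im=eyes.camera("side");cv2.imwrite("pics/sd21.png",im);crop(im,250,190,330,240,9,"sd21c.png")
im=eyes.camera("scene");cv2.imwrite("pics/sc21.png",im);crop(im,230,180,340,310,5,"sc21c.png")
```

```text
t 14.65 p [ 0.4703 -0.0201  0.0168] x [ 0.176  0.984 -0.001] z [-0.    -0.001 -1.   ] F [ 0.07  0.62 -2.13] gap 0.0505
[-0.10948236 -0.00018013  0.0167868 ]
shift [0.0002 0.0145 0.0003] turn [-0.01  0.04  0.06]
[-0.043  0.014  0.013]
```

View pics/sd21c.png

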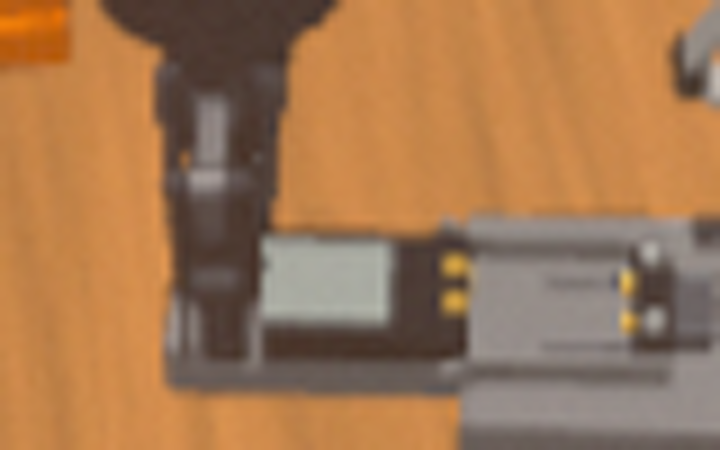

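View pics/sc21c.png

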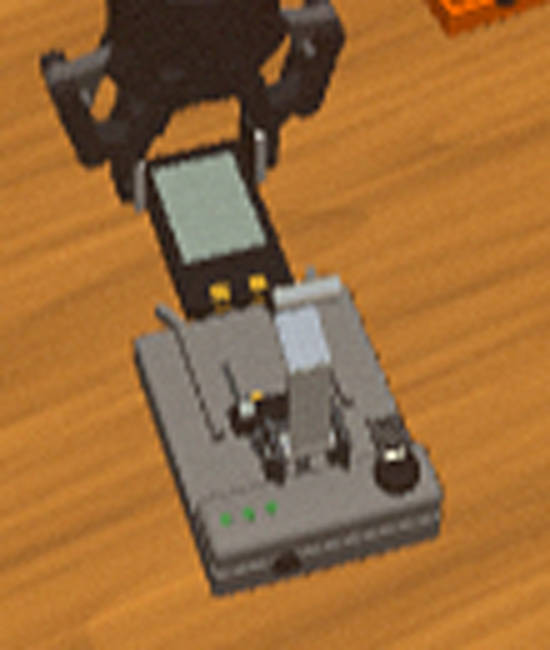

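Call:
carry_out:
  plan:
    - {"tx": 0,"ty": 0.002,"tz": 0,"wx": 0,"wy": 0,"wz": 0,"claw": 0.5}
    - {"tx": 0,"ty": 0.004,"tz": 0,"wx": 0,"wy": 0,"wz": 0,"claw": 0.5}
    - {"tx": 0,"ty": 0.006,"tz": 0,"wx": 0,"wy": 0,"wz": 0,"claw": 0.5}

```text
time_s: 15.05
ee_pos: [0.4754, -0.0209, 0.0165]
tool_rot: [0.767, 0.642, -0.001, -0.0]
force: [-0.5, -0.3, -1.0]
finger_gap: 0.051
```

Call:
carry_out:
  plan:
    - {"tx": 0,"ty": 0.003,"tz": 0,"wx": 0,"wy": 0,"wz": 0,"claw": 0.5}
    - {"tx": 0,"ty": 0.006,"tz": 0,"wx": 0,"wy": 0,"wz": 0,"claw": 0.5}
    - {"tx": 0,"ty": 0.008,"tz": 0,"wx": 0,"wy": 0,"wz": 0,"claw": 0.5}

```text
time_s: 15.35
ee_pos: [0.4837, -0.0225, 0.0165]
tool_rot: [0.767, 0.642, -0.001, -0.0]
force: [0.1, -0.1, -1.0]
finger_gap: 0.0508
```

Run:
```python
from h import *
s=st();print(inch(s["ee_pos"]));go(ch(-.08,0,.0165),YAW);print(s["moment"].round(3))
im=eyes.camera("scene");cv2.imwrite("pics/sc22.png",im);crop(im,230,180,340,310,5,"sc22c.png")
```

```text
t 15.35 p [ 0.4837 -0.0225  0.0165] x [ 0.176  0.984 -0.001] z [-0.001 -0.001 -1.   ] F [ 0.07 -0.08 -0.99] gap 0.0508
[-0.09593995 -0.00014458  0.01652334]
shift [0.0001 0.0159 0.    ] turn [-0.06  0.04  0.06]
[-0.035  0.004  0.023]
```

View pics/sc22c.png

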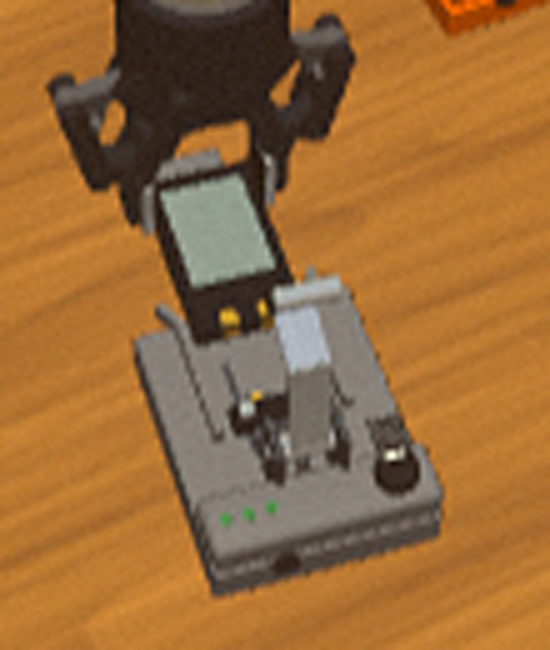

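Call:
carry_out:
  plan:
    - {"tx": 0,"ty": 0.002,"tz": 0,"wx": 0,"wy": 0,"wz": 0,"claw": 0.5}
    - {"tx": 0,"ty": 0.004,"tz": 0,"wx": 0,"wy": 0,"wz": 0,"claw": 0.5}
    - {"tx": 0,"ty": 0.006,"tz": 0,"wx": 0,"wy": 0,"wz": 0,"claw": 0.5}
    - {"tx": 0,"ty": 0.008,"tz": 0,"wx": 0,"wy": 0,"wz": 0,"claw": 0.5}
    - {"tx": 0,"ty": 0.01,"tz": 0,"wx": 0,"wy": 0,"wz": 0,"claw": 0.5}

```text
time_s: 15.9
ee_pos: [0.4939, -0.0243, 0.0166]
tool_rot: [0.767, 0.642, -0.001, -0.0]
force: [-0.5, -0.3, -0.6]
finger_gap: 0.0507
```

Call:
carry_out:
  plan:
    - {"tx": 0,"ty": 0.002,"tz": 0,"wx": 0,"wy": 0,"wz": 0,"claw": 0.5}
    - {"tx": 0,"ty": 0.004,"tz": 0,"wx": 0,"wy": 0,"wz": 0,"claw": 0.5}
    - {"tx": 0,"ty": 0.005,"tz": 0,"wx": 0,"wy": 0,"wz": 0,"claw": 0.5}

```text
time_s: 16.2
ee_pos: [0.4991, -0.0252, 0.0166]
tool_rot: [0.767, 0.642, -0.0, 0.0]
force: [-0.2, -0.3, -1.6]
finger_gap: 0.051
```

Run:
```python
from h import *
s=st();print(inch(s["ee_pos"]));go(ch(-.07,0,.0165),YAW);print(s["moment"].round(3))
im=eyes.camera("side");cv2.imwrite("pics/sd23.png",im);crop(im,260,185,350,240,8,"sd23c.png")
```

```text
t 16.2 p [ 0.4991 -0.0252  0.0166] x [ 0.176  0.984 -0.001] z [-0.001 -0.001 -1.   ] F [-0.23 -0.3  -1.59] gap 0.051
[-0.080245   -0.0001555   0.01661551]
shift [0.0001 0.0102 0.0001] turn [-0.03  0.04  0.06]
[ 0.045  0.029 -0.02 ]
```

View pics/sd23c.png

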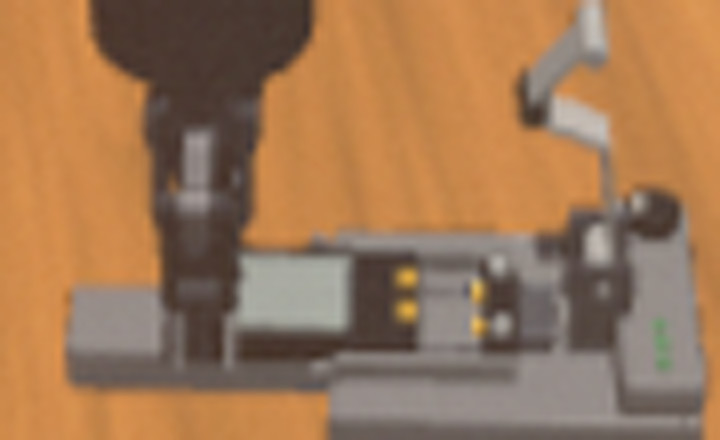

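Call:
carry_out:
  plan:
    - {"tx": 0,"ty": 0.002,"tz": 0,"wx": 0,"wy": 0,"wz": 0,"claw": 0.5}
    - {"tx": 0,"ty": 0.004,"tz": 0,"wx": 0,"wy": 0,"wz": 0,"claw": 0.5}
    - {"tx": 0,"ty": 0.006,"tz": 0,"wx": 0,"wy": 0,"wz": 0,"claw": 0.5}
    - {"tx": 0,"ty": 0.008,"tz": 0,"wx": 0,"wy": 0,"wz": 0,"claw": 0.5}
    - {"tx": 0,"ty": 0.01,"tz": 0,"wx": 0,"wy": 0,"wz": 0,"claw": 0.5}

```text
time_s: 16.75
ee_pos: [0.5092, -0.027, 0.0166]
tool_rot: [0.767, 0.642, -0.0, 0.0]
force: [-0.1, -0.9, -2.1]
finger_gap: 0.0512
```

Call:
carry_out:
  plan:
    - {"tx": 0,"ty": 0.0015,"tz": 0,"wx": 0,"wy": 0,"wz": 0,"claw": 0.5}
    - {"tx": 0,"ty": 0.003,"tz": 0,"wx": 0,"wy": 0,"wz": 0,"claw": 0.5}
    - {"tx": 0,"ty": 0.004,"tz": 0,"wx": 0,"wy": 0,"wz": 0,"claw": 0.5}

```text
time_s: 17.05
ee_pos: [0.5133, -0.0278, 0.0166]
tool_rot: [0.767, 0.642, -0.0, 0.0]
force: [0.6, 0.2, -1.2]
finger_gap: 0.051
```

Run:
```python
from h import *
s=st();print(inch(s["ee_pos"]));print(s["moment"].round(3))
im=eyes.camera("side");cv2.imwrite("pics/sd24.png",im);crop(im,260,185,350,240,8,"sd24c.png")
```

```text
t 17.05 p [ 0.5133 -0.0278  0.0166] x [ 0.176  0.984 -0.001] z [-0.001 -0.001 -1.   ] F [ 0.62  0.15 -1.17] gap 0.051
[-0.06585662 -0.00015026  0.01661507]
[0.086 0.073 0.03 ]
```

View pics/sd24c.png

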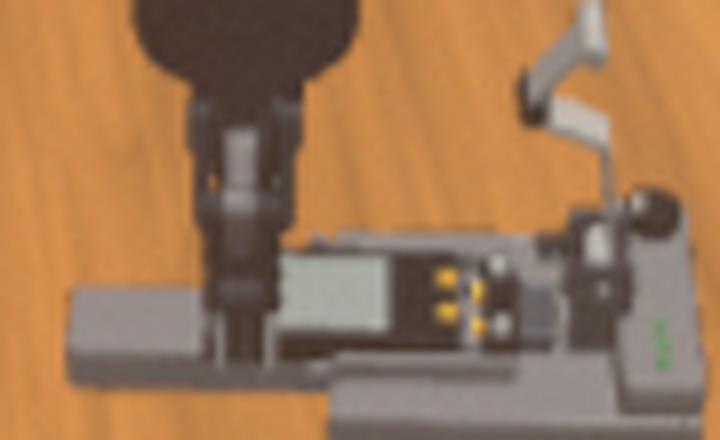

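Call:
carry_out:
  plan:
    - {"tx": 0,"ty": 0.001,"tz": 0,"wx": 0,"wy": 0,"wz": 0,"claw": 0.5}
    - {"tx": 0,"ty": 0.002,"tz": 0,"wx": 0,"wy": 0,"wz": 0,"claw": 0.5}
    - {"tx": 0,"ty": 0.003,"tz": 0,"wx": 0,"wy": 0,"wz": 0,"claw": 0.5}
    - {"tx": 0,"ty": 0.004,"tz": 0,"wx": 0,"wy": 0,"wz": 0,"claw": 0.5}
    - {"tx": 0,"ty": 0.005,"tz": 0,"wx": 0,"wy": 0,"wz": 0,"claw": 0.5}

```text
time_s: 17.6
ee_pos: [0.5183, -0.0287, 0.0166]
tool_rot: [0.767, 0.642, -0.0, 0.0]
force: [-0.2, 0.7, -1.1]
finger_gap: 0.051
```

Call:
carry_out:
  plan:
    - {"tx": 0,"ty": 0.0007,"tz": 0,"wx": 0,"wy": 0,"wz": 0,"claw": 0.5}
    - {"tx": 0,"ty": 0.001,"tz": 0,"wx": 0,"wy": 0,"wz": 0,"claw": 0.5}

```text
time_s: 17.8
ee_pos: [0.5194, -0.0289, 0.0167]
tool_rot: [0.767, 0.642, -0.0, 0.0]
force: [-0.1, -0.2, -1.2]
finger_gap: 0.0507
```

Run:
```python
from h import *
s=st();print(inch(s["ee_pos"]));print(s["moment"].round(3))
im=eyes.camera("side");cv2.imwrite("pics/sd25.png",im);crop(im,260,185,350,240,8,"sd25c.png")
```

```text
t 17.8 p [ 0.5194 -0.0289  0.0167] x [ 0.176  0.984 -0.001] z [-0.    -0.001 -1.   ] F [-0.14 -0.17 -1.21] gap 0.0507
[-0.05960098 -0.00014937  0.01666432]
[-0.001  0.091  0.018]
```

View pics/sd25c.png

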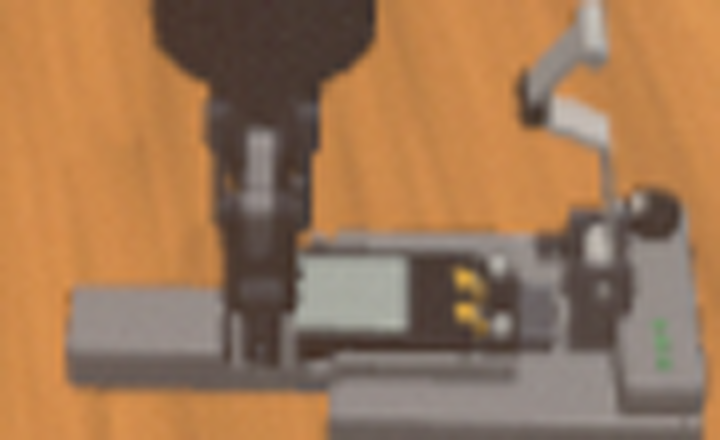

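Call:
carry_out:
  plan:
    - {"tx": 0,"ty": 0.0006,"tz": 0,"wx": 0,"wy": 0,"wz": 0,"claw": 0.5}
    - {"tx": 0,"ty": 0.001,"tz": 0,"wx": 0,"wy": 0,"wz": 0,"claw": 0.5}

```text
time_s: 18.05
ee_pos: [0.5204, -0.0291, 0.0166]
tool_rot: [0.767, 0.642, -0.0, 0.0]
force: [-0.1, 1.1, -1.3]
finger_gap: 0.0509
```

Call:
carry_out:
  plan:
    - {"tx": 0,"ty": 0.0007,"tz": 0,"wx": 0,"wy": 0,"wz": 0,"claw": 0.5}
    - {"tx": 0,"ty": 0.0007,"tz": 0,"wx": 0,"wy": 0,"wz": 0,"claw": 0.5}

```text
time_s: 18.25
ee_pos: [0.5212, -0.0292, 0.0166]
tool_rot: [0.767, 0.642, -0.0, 0.0]
force: [0.0, -0.1, -1.7]
finger_gap: 0.0507
```

Call:
carry_out:
  plan:
    - {"tx": 0,"ty": 0.0007,"tz": 0,"wx": 0,"wy": 0,"wz": 0,"claw": 0.5}
    - {"tx": 0,"ty": 0.0007,"tz": 0,"wx": 0,"wy": 0,"wz": 0,"claw": 0.5}

```text
time_s: 18.45
ee_pos: [0.5218, -0.0293, 0.0166]
tool_rot: [0.767, 0.642, -0.0, 0.0]
force: [-1.6, 0.0, -1.3]
finger_gap: 0.0507
```

Call:
carry_out:
  plan:
    - {"tx": 0,"ty": 0.0005,"tz": 0,"wx": 0,"wy": 0,"wz": 0,"claw": 0.5}
    - {"tx": 0,"ty": 0.0005,"tz": 0,"wx": 0,"wy": 0,"wz": 0,"claw": 0.5}

```text
time_s: 18.65
ee_pos: [0.5218, -0.0293, 0.0164]
tool_rot: [0.767, 0.642, -0.001, -0.0]
force: [-2.4, -0.1, 0.0]
finger_gap: 0.0509
```

Run:
```python
from h import *
s=st();print(inch(s["ee_pos"]));print(s["moment"].round(3))
im=eyes.camera("side");cv2.imwrite("pics/sd26.png",im);crop(im,260,185,350,240,8,"sd26c.png")
```

```text
t 18.65 p [ 0.5218 -0.0293  0.0164] x [ 0.176  0.984 -0.001] z [-0.002 -0.    -1.   ] F [-2.35 -0.07  0.02] gap 0.0509
[-0.05722096 -0.00013301  0.01637163]
[0.064 0.392 0.048]
```

View pics/sd26c.png

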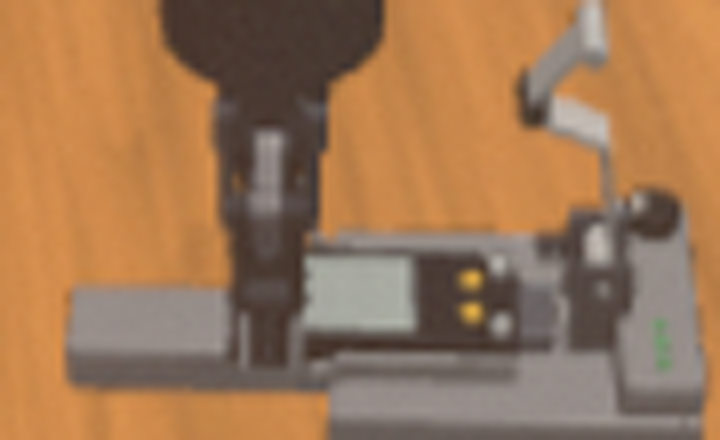

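Call:
carry_out:
  plan:
    - {"tx": 0,"ty": 0.0005,"tz": 0.0002,"wx": 0,"wy": 0,"wz": 0,"claw": 0.5}
    - {"tx": 0,"ty": 0.0005,"tz": 0.0002,"wx": 0,"wy": 0,"wz": 0,"claw": 0.5}

```text
time_s: 18.9
ee_pos: [0.5217, -0.0293, 0.016]
tool_rot: [0.767, 0.642, -0.001, -0.001]
force: [-3.1, 0.8, 1.3]
finger_gap: 0.0509
```

Call:
carry_out:
  plan:
    - {"tx": 0,"ty": 0,"tz": 0,"wx": 0,"wy": 0,"wz": 0,"claw": 0.36}
    - {"tx": 0,"ty": 0,"tz": 0,"wx": 0,"wy": 0,"wz": 0,"claw": 0.25}
    - {"tx": 0,"ty": 0,"tz": 0,"wx": 0,"wy": 0,"wz": 0,"claw": 0.25}
    - {"tx": 0,"ty": 0,"tz": 0,"wx": 0,"wy": 0,"wz": 0,"claw": 0.25}

```text
time_s: 19.3
ee_pos: [0.5223, -0.0294, 0.0163]
tool_rot: [0.767, 0.642, -0.001, -0.0]
force: [-0.5, 0.1, -0.3]
finger_gap: 0.0641
```

Run:
```python
from h import *
s=st();print(inch(s["ee_pos"]));print(s["moment"].round(3))
im=eyes.camera("side");cv2.imwrite("pics/sd27.png",im);crop(im,260,185,350,240,8,"sd27c.png")
im=eyes.camera("wrist");cv2.imwrite("pics/w27.png",im);crop(im,170,200,370,350,4,"w27c.png")
```

```text
t 19.3 p [ 0.5223 -0.0294  0.0163] x [ 0.176  0.984 -0.001] z [-0.002 -0.    -1.   ] F [-0.51  0.14 -0.35] gap 0.0641
[-0.05670782 -0.00014238  0.01631199]
[ 0.001  0.06  -0.029]
```

View pics/sd27c.png

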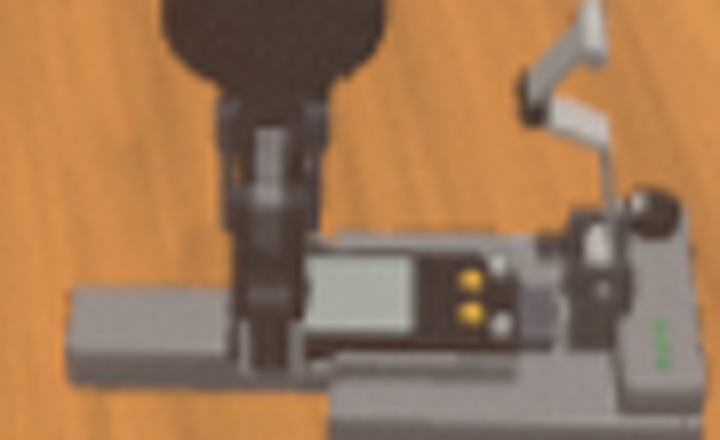

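View pics/w27c.png

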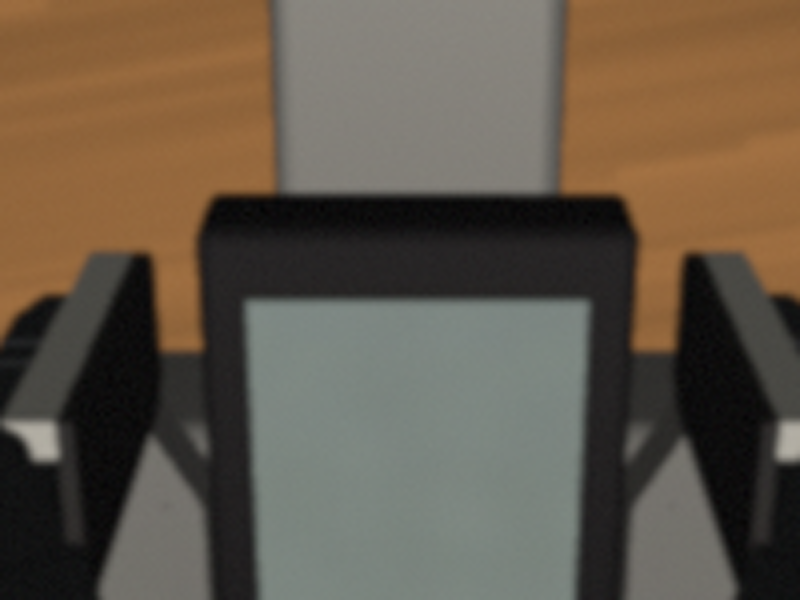

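Call:
carry_out:
  plan:
    - {"tx": 0,"ty": 0,"tz": -0.01,"wx": 0,"wy": 0,"wz": 0,"claw": 0.25}
    - {"tx": 0,"ty": 0,"tz": -0.05,"wx": 0,"wy": 0,"wz": 0,"claw": 0.25}
    - {"tx": 0,"ty": 0,"tz": -0.1,"wx": 0,"wy": 0,"wz": 0,"claw": 0.3}
    - {"tx": 0,"ty": 0,"tz": -0.15,"wx": 0,"wy": 0,"wz": 0,"claw": 0.4}
    - {"tx": 0,"ty": 0.01,"tz": -0.18,"wx": 0,"wy": 0,"wz": 0,"claw": 0.5}
    - {"tx": 0,"ty": 0.04,"tz": -0.18,"wx": 0,"wy": 0,"wz": 0,"claw": 0.5}
    - {"tx": 0,"ty": 0.08,"tz": -0.18,"wx": 0,"wy": 0,"wz": 0,"claw": 0.5}
    - {"tx": 0,"ty": 0.08,"tz": -0.18,"wx": 0,"wy": 0,"wz": 0,"claw": 0.5}

```text
time_s: 20.2
ee_pos: [0.6042, -0.0443, 0.1958]
tool_rot: [0.767, 0.642, -0.001, -0.0]
force: [-0.8, 0.5, -0.6]
finger_gap: 0.0426
```

Run:
```python
from h import *
s=st();print(inch(s["ee_pos"]));print(inch([.624,-.0477,.140]));go([.624,-.0477,.165],np.radians(-10.5))
im=eyes.camera("side");cv2.imwrite("pics/sd28.png",im);crop(im,240,130,370,240,6,"sd28c.png")
im=eyes.camera("wrist");cv2.imwrite("pics/w28.png",im)
```

```text
t 20.2 p [ 0.6042 -0.0443  0.1958] x [ 0.177  0.984 -0.001] z [-0.001 -0.001 -1.   ] F [-0.81  0.48 -0.6 ] gap 0.0426
[ 0.02653728 -0.00030816  0.19578267]
[ 4.66620902e-02 -1.39053526e-04  1.40000000e-01]
shift [0.0002 0.0202 0.0308] turn [-0.06  0.05  0.33]
```

View pics/sd28c.png

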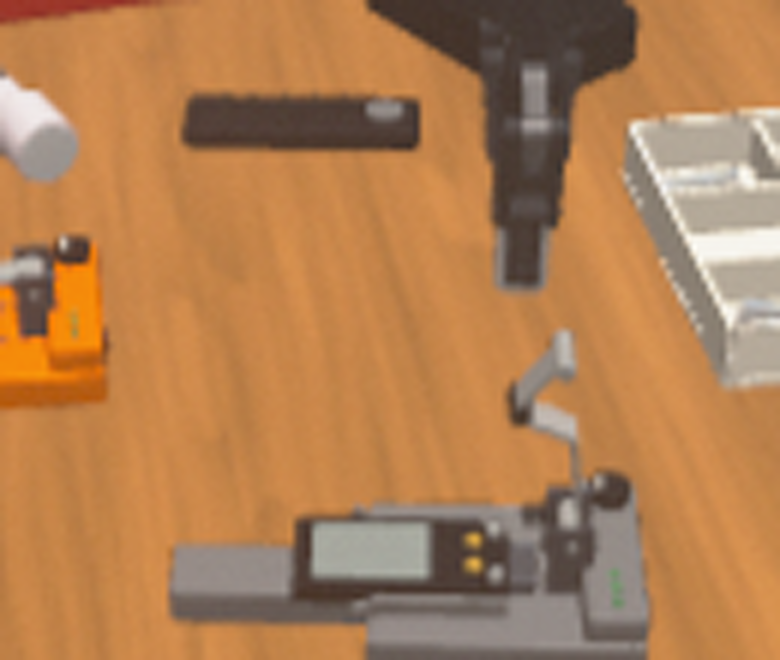

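View pics/w28.png

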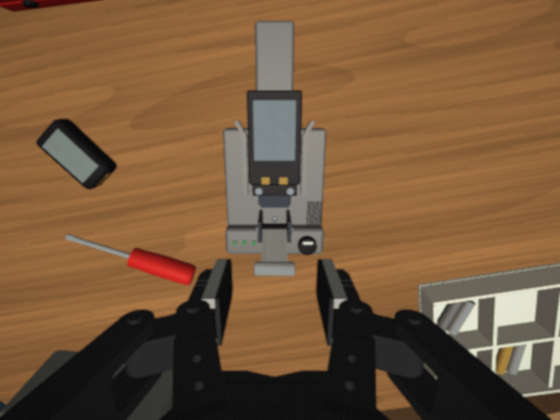

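Call:
carry_out:
  plan:
    - {"tx": 0,"ty": 0.012,"tz": 0.01,"wx": 0,"wy": 0,"wz": 0.3,"claw": 0.5}
    - {"tx": 0,"ty": 0.02,"tz": 0.02,"wx": 0,"wy": 0,"wz": 0.3,"claw": 0.5}
    - {"tx": 0,"ty": 0.02,"tz": 0.032,"wx": 0,"wy": 0,"wz": 0.3,"claw": 0.5}
    - {"tx": 0,"ty": 0.02,"tz": 0.032,"wx": 0,"wy": 0,"wz": 0.3,"claw": 0.5}
    - {"tx": 0,"ty": 0.02,"tz": 0.032,"wx": 0,"wy": 0,"wz": 0.3,"claw": 0.5}

```text
time_s: 20.8
ee_pos: [0.6197, -0.0467, 0.163]
tool_rot: [0.768, 0.64, -0.002, -0.002]
force: [0.2, 0.5, 0.2]
finger_gap: 0.0429
```

Run:
```python
from h import *
s=st();print(inch(s["ee_pos"]));go([.624,-.0477,.140],np.radians(-10.5))
im=eyes.camera("side");cv2.imwrite("pics/sd29.png",im);crop(im,290,140,370,220,7,"sd29c.png")
im=eyes.camera("wrist");cv2.imwrite("pics/w29.png",im);crop(im,170,200,370,350,4,"w29c.png")
```

```text
t 20.8 p [ 0.6197 -0.0467  0.163 ] x [ 0.181  0.983 -0.001] z [-0.005  0.    -1.   ] F [0.24 0.54 0.22] gap 0.0429
[4.22743308e-02 8.22638771e-05 1.63021184e-01]
shift [-0.0002  0.0045  0.023 ] turn [-0.3   0.04  0.06]
```

View pics/sd29c.png

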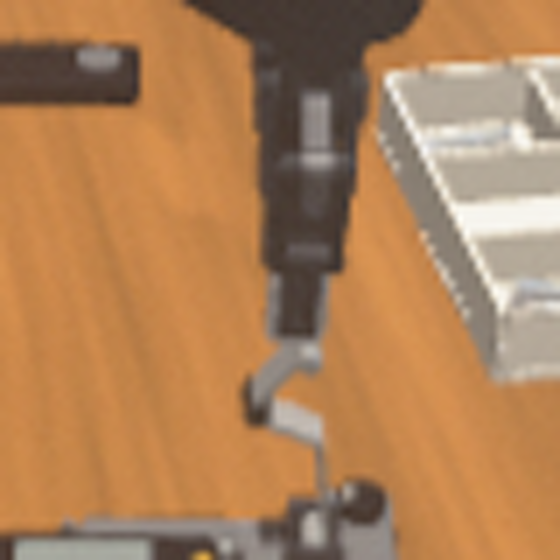

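View pics/w29c.png

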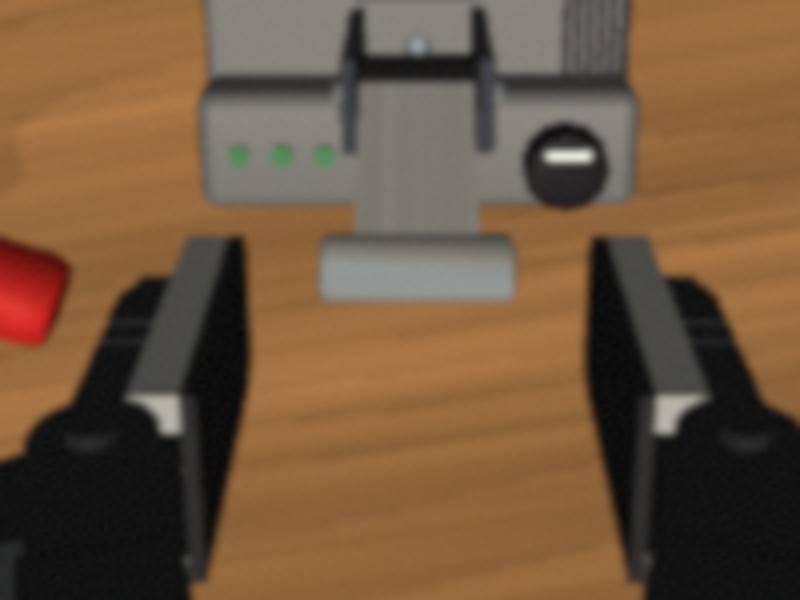

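Call:
carry_out:
  plan:
    - {"tx": 0,"ty": 0.005,"tz": 0.007,"wx": -0.3,"wy": 0,"wz": 0,"claw": 0.5}
    - {"tx": 0,"ty": 0.005,"tz": 0.015,"wx": -0.3,"wy": 0,"wz": 0,"claw": 0.5}
    - {"tx": 0,"ty": 0.005,"tz": 0.022,"wx": -0.3,"wy": 0,"wz": 0,"claw": 0.5}
    - {"tx": 0,"ty": 0.005,"tz": 0.022,"wx": -0.3,"wy": 0,"wz": 0,"claw": 0.5}
    - {"tx": 0,"ty": 0.005,"tz": 0.022,"wx": -0.3,"wy": 0,"wz": 0,"claw": 0.5}

```text
time_s: 21.4
ee_pos: [0.6251, -0.0477, 0.1415]
tool_rot: [0.768, 0.64, 0.0, 0.001]
force: [-0.2, -0.2, 0.3]
finger_gap: 0.0427
```

Run:
```python
from h import *
s=st();print(inch(s["ee_pos"]));go([.624,-.0477,.140],np.radians(-10.5))
im=eyes.camera("wrist");cv2.imwrite("pics/w30.png",im);crop(im,170,200,370,350,4,"w30c.png")
```

```text
t 21.4 p [ 0.6251 -0.0477  0.1415] x [ 0.181  0.983 -0.001] z [ 0.001 -0.001 -1.   ] F [-0.2  -0.16  0.34] gap 0.0427
[4.77380717e-02 3.63044815e-05 1.41471022e-01]
shift [-0.0002 -0.0011  0.0015] turn [0.05 0.04 0.06]
```

View pics/w30c.png

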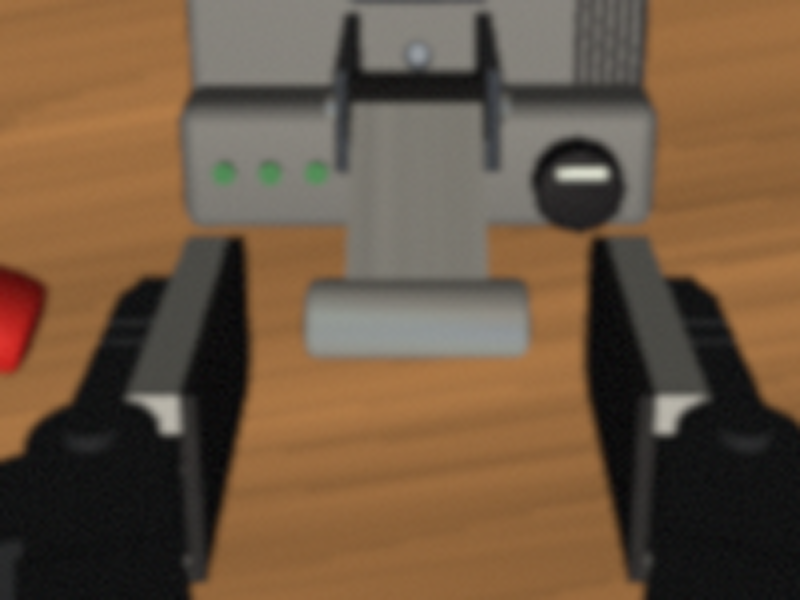

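Call:
carry_out:
  plan:
    - {"tx": 0,"ty": 0,"tz": 0.003,"wx": 0,"wy": 0,"wz": 0,"claw": 0.5}
    - {"tx": 0,"ty": 0,"tz": 0.003,"wx": 0,"wy": 0,"wz": 0,"claw": 0.5}
    - {"tx": 0,"ty": 0,"tz": 0.003,"wx": 0,"wy": 0,"wz": 0,"claw": 0.75}
    - {"tx": 0,"ty": 0,"tz": 0.003,"wx": 0,"wy": 0,"wz": 0,"claw": 0.75}
    - {"tx": 0,"ty": 0,"tz": 0.003,"wx": 0,"wy": 0,"wz": 0,"claw": 0.75}
    - {"tx": 0,"ty": 0,"tz": 0.003,"wx": 0,"wy": 0,"wz": 0,"claw": 0.75}
  newtons: 30

```text
time_s: 22.05
ee_pos: [0.6254, -0.0478, 0.1392]
tool_rot: [0.768, 0.64, 0.0, 0.001]
force: [-1.2, -0.4, 0.9]
finger_gap: 0.0266
```

Run:
```python
from h import *
s=st();print(inch(s["ee_pos"]))
im=eyes.camera("wrist");cv2.imwrite("pics/w31.png",im);crop(im,170,200,370,350,4,"w31c.png")
im=eyes.camera("side");cv2.imwrite("pics/sd31.png",im);crop(im,270,140,370,240,6,"sd31c.png")
```

```text
t 22.05 p [ 0.6254 -0.0478  0.1392] x [ 0.181  0.983 -0.001] z [ 0.002 -0.001 -1.   ] F [-1.18 -0.43  0.86] gap 0.0266
[4.80968757e-02 7.98881362e-06 1.39190981e-01]
```

View pics/w31c.png

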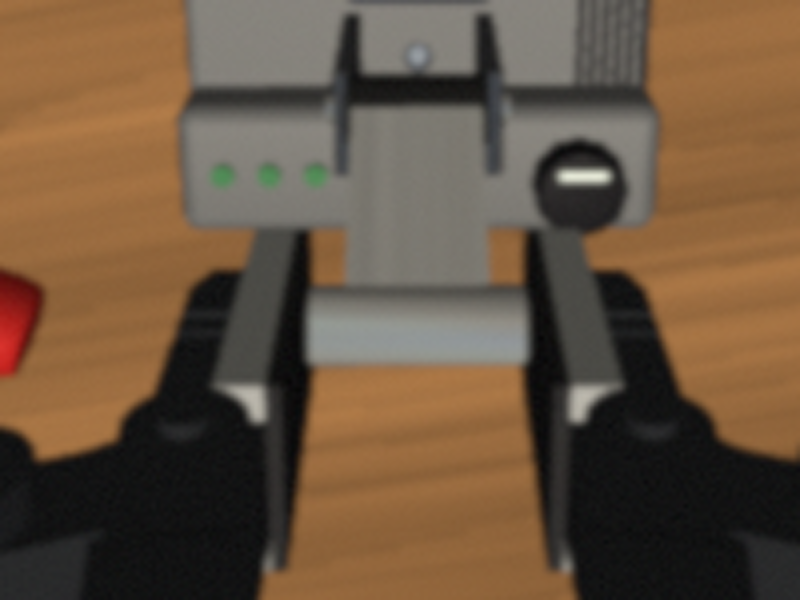

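View pics/sd31c.png

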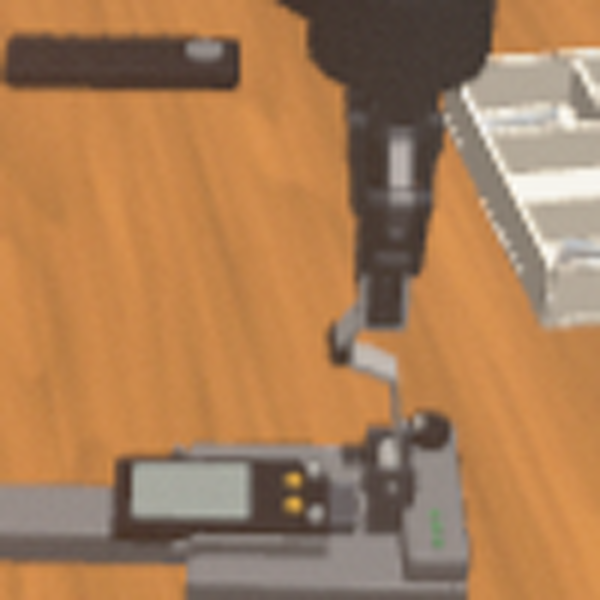

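Call:
carry_out:
  plan:
    - {"tx": 0,"ty": -0.0078,"tz": 0.001,"wx": 0,"wy": 0,"wz": 0,"claw": 0.75}
    - {"tx": 0,"ty": -0.0154,"tz": 0.0027,"wx": 0,"wy": 0,"wz": 0,"claw": 0.75}
    - {"tx": 0,"ty": -0.0229,"tz": 0.0049,"wx": 0,"wy": 0,"wz": 0,"claw": 0.75}
    - {"tx": 0,"ty": -0.0302,"tz": 0.0078,"wx": 0,"wy": 0,"wz": 0,"claw": 0.75}
    - {"tx": 0,"ty": -0.0373,"tz": 0.0112,"wx": 0,"wy": 0,"wz": 0,"claw": 0.75}
    - {"tx": 0,"ty": -0.0441,"tz": 0.0151,"wx": 0,"wy": 0,"wz": 0,"claw": 0.75}
    - {"tx": 0,"ty": -0.0505,"tz": 0.0196,"wx": 0,"wy": 0,"wz": 0,"claw": 0.75}
    - {"tx": 0,"ty": -0.0505,"tz": 0.0196,"wx": 0,"wy": 0,"wz": 0,"claw": 0.75}
  newtons: 40

```text
time_s: 22.95
ee_pos: [0.5735, -0.0384, 0.1196]
tool_rot: [0.768, 0.64, -0.001, -0.0]
force: [-2.6, -0.4, 8.7]
finger_gap: 0.0263
```

Run:
```python
from h import *
s=st();p=inch(s["ee_pos"]);print(p)
# bar relative to hinge assuming a=1.48 at p0
p0=np.array([.0481,0,.1392]);b=p-p0;print("a est",np.arctan2(b[2]+.098*.9959,-(b[0]-.098*.0907)),np.hypot(b[2]+.098*.9959,b[0]-.098*.0907))
im=eyes.camera("side");cv2.imwrite("pics/sd32.png",im);crop(im,270,140,370,240,6,"sd32c.png")
```

```text
t 22.95 p [ 0.5735 -0.0384  0.1196] x [ 0.181  0.983 -0.001] z [-0.001 -0.001 -1.   ] F [-2.58 -0.38  8.67] gap 0.0263
[-4.67693585e-03  5.77413469e-05  1.19623766e-01]
a est 0.901960389557463 0.09944880852281349
```

View pics/sd32c.png

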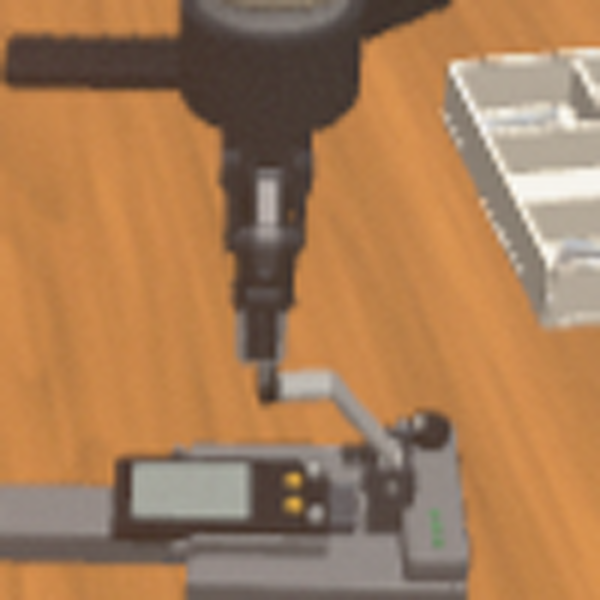

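Call:
carry_out:
  plan:
    - {"tx": 0,"ty": -0.0052,"tz": 0.0064,"wx": 0,"wy": 0,"wz": 0,"claw": 0.75}
    - {"tx": 0,"ty": -0.0107,"tz": 0.0119,"wx": 0,"wy": 0,"wz": 0,"claw": 0.75}
    - {"tx": 0,"ty": -0.0157,"tz": 0.0179,"wx": 0,"wy": 0,"wz": 0,"claw": 0.75}
    - {"tx": 0,"ty": -0.0203,"tz": 0.0243,"wx": 0,"wy": 0,"wz": 0,"claw": 0.75}
    - {"tx": 0,"ty": -0.0243,"tz": 0.031,"wx": 0,"wy": 0,"wz": 0,"claw": 0.75}
    - {"tx": 0,"ty": -0.0278,"tz": 0.038,"wx": 0,"wy": 0,"wz": 0,"claw": 0.75}
    - {"tx": 0,"ty": -0.0278,"tz": 0.038,"wx": 0,"wy": 0,"wz": 0,"claw": 0.75}

```text
time_s: 23.7
ee_pos: [0.5426, -0.0329, 0.0797]
tool_rot: [0.768, 0.64, -0.003, -0.003]
force: [-6.8, -0.5, 2.9]
finger_gap: 0.0261
```

Run:
```python
from h import *
s=st();p=inch(s["ee_pos"]);print(p)
b=p-np.array([.057,0,.0416]);print("a",np.arctan2(b[2],-b[0]),np.hypot(b[0],b[2]))
im=eyes.camera("side");cv2.imwrite("pics/sd33.png",im);crop(im,270,150,370,240,6,"sd33c.png")
im=eyes.camera("wrist");cv2.imwrite("pics/w33.png",im);crop(im,170,200,370,350,4,"w33c.png")
```

```text
t 23.7 p [ 0.5426 -0.0329  0.0797] x [ 0.181  0.984 -0.002] z [-0.008 -0.    -1.   ] F [-6.8  -0.49  2.88] gap 0.0261
[-3.60951808e-02  3.59115942e-05  7.97244779e-02]
a 0.3886875210112223 0.10059914758489512
```

View pics/sd33c.png

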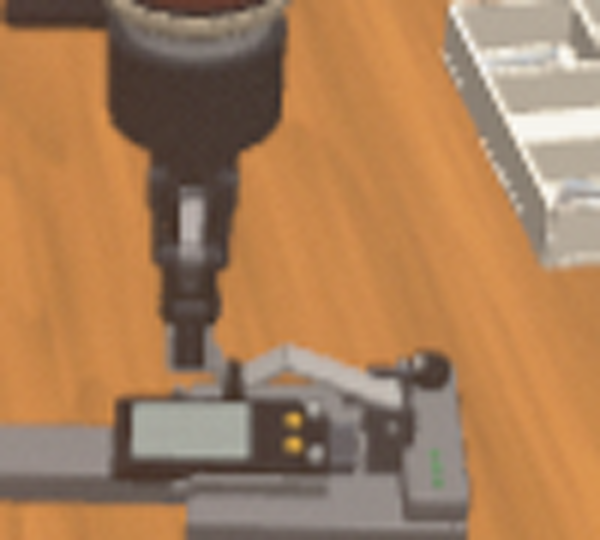

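View pics/w33c.png

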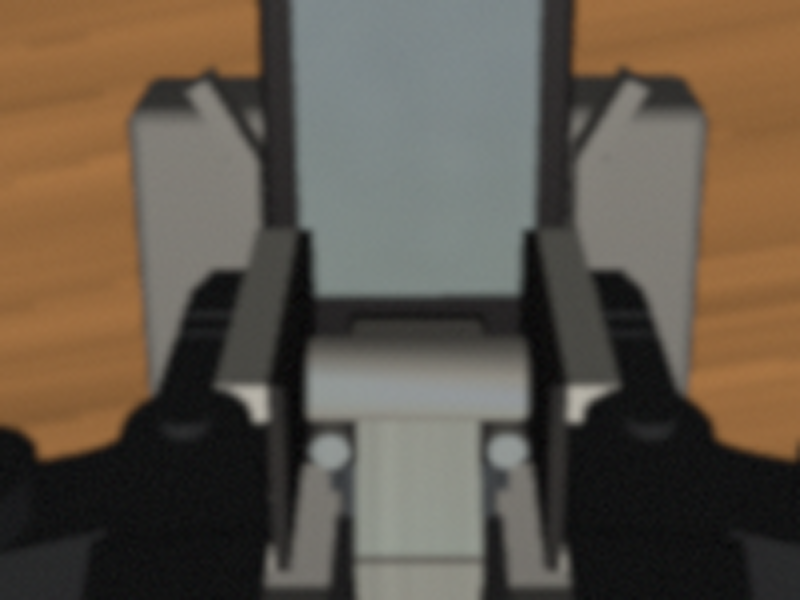

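Call:
carry_out:
  plan:
    - {"tx": 0,"ty": -0.0028,"tz": 0.0054,"wx": 0,"wy": 0,"wz": 0,"claw": 0.75}
    - {"tx": 0,"ty": -0.0046,"tz": 0.011,"wx": 0,"wy": 0,"wz": 0,"claw": 0.75}
    - {"tx": 0,"ty": -0.006,"tz": 0.0167,"wx": 0,"wy": 0,"wz": 0,"claw": 0.75}
    - {"tx": 0,"ty": -0.007,"tz": 0.0215,"wx": 0,"wy": 0,"wz": 0,"claw": 0.75}
    - {"tx": 0,"ty": -0.007,"tz": 0.0215,"wx": 0,"wy": 0,"wz": 0,"claw": 0.75}
    - {"tx": 0,"ty": -0.007,"tz": 0.0215,"wx": 0,"wy": 0,"wz": 0,"claw": 0.75}

```text
time_s: 24.4
ee_pos: [0.5344, -0.0314, 0.0582]
tool_rot: [0.768, 0.64, -0.004, -0.004]
force: [-6.3, 0.1, 0.0]
finger_gap: 0.0262
```

Run:
```python
from h import *
s=st();p=inch(s["ee_pos"]);print(p)
im=eyes.camera("side");cv2.imwrite("pics/sd34.png",im);crop(im,270,160,360,240,8,"sd34c.png")
```

```text
t 24.4 p [ 0.5344 -0.0314  0.0582] x [ 0.181  0.984 -0.002] z [-0.012  0.001 -1.   ] F [-6.3   0.11  0.01] gap 0.0262
[-4.44057975e-02 -5.11910013e-06  5.82469494e-02]
```

View pics/sd34c.png

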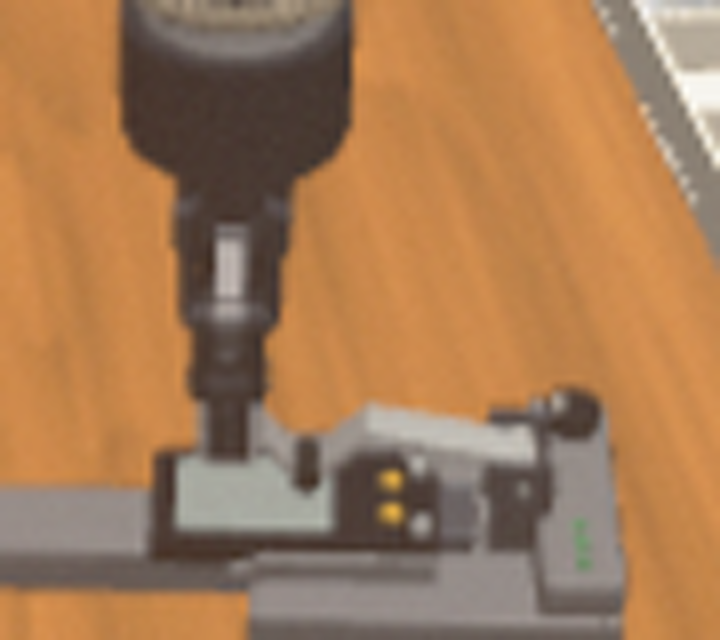

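Call:
carry_out:
  plan:
    - {"tx": 0,"ty": -0.001,"tz": 0.001,"wx": -0.3,"wy": 0,"wz": 0,"claw": 0.75}
    - {"tx": 0,"ty": -0.0015,"tz": 0.002,"wx": -0.5,"wy": 0,"wz": 0,"claw": 0.75}
    - {"tx": 0,"ty": -0.0015,"tz": 0.003,"wx": -0.5,"wy": 0,"wz": 0,"claw": 0.75}
    - {"tx": 0,"ty": -0.0015,"tz": 0.003,"wx": -0.5,"wy": 0,"wz": 0,"claw": 0.75}

```text
time_s: 24.85
ee_pos: [0.534, -0.0314, 0.0558]
tool_rot: [0.768, 0.64, -0.001, 0.0]
force: [1.7, -2.3, -1.8]
finger_gap: 0.0265
```

Run:
```python
from h import *
s=st();p=inch(s["ee_pos"]);print(p)
```

```text
t 24.85 p [ 0.534  -0.0314  0.0558] x [ 0.181  0.984 -0.002] z [-0.001 -0.001 -1.   ] F [ 1.71 -2.34 -1.78] gap 0.0265
[-4.48549937e-02 -1.32681667e-05  5.58428019e-02]
```

Call:
carry_out:
  plan:
    - {"tx": 0,"ty": 0,"tz": 0.0007,"wx": 0,"wy": 0,"wz": 0,"claw": 0.75}
    - {"tx": 0,"ty": 0,"tz": 0.0015,"wx": 0,"wy": 0,"wz": 0,"claw": 0.75}
    - {"tx": 0,"ty": 0,"tz": 0.0015,"wx": 0,"wy": 0,"wz": 0,"claw": 0.75}

```text
time_s: 25.15
ee_pos: [0.5336, -0.0313, 0.0541]
tool_rot: [0.768, 0.64, -0.001, -0.0]
force: [-0.9, -1.1, -0.3]
finger_gap: 0.0264
```

Call:
carry_out:
  plan:
    - {"tx": 0,"ty": 0,"tz": 0.0007,"wx": 0,"wy": 0,"wz": 0,"claw": 0.75}
    - {"tx": 0,"ty": 0,"tz": 0.0012,"wx": 0,"wy": 0,"wz": 0,"claw": 0.75}
    - {"tx": 0,"ty": 0,"tz": 0.0012,"wx": 0,"wy": 0,"wz": 0,"claw": 0.75}

```text
time_s: 25.45
ee_pos: [0.5334, -0.0313, 0.0526]
tool_rot: [0.768, 0.64, -0.001, -0.0]
force: [-0.9, -1.4, -0.4]
finger_gap: 0.0259
```

Run:
```python
from h import *
s=st();p=inch(s["ee_pos"]);print(p)
im=eyes.camera("side");cv2.imwrite("pics/sd35.png",im);crop(im,270,160,360,240,8,"sd35c.png")
```

```text
t 25.45 p [ 0.5334 -0.0313  0.0526] x [ 0.181  0.984 -0.002] z [-0.002 -0.001 -1.   ] F [-0.87 -1.36 -0.42] gap 0.0259
[-4.54559370e-02 -2.70657995e-05  5.26428229e-02]
```

View pics/sd35c.png

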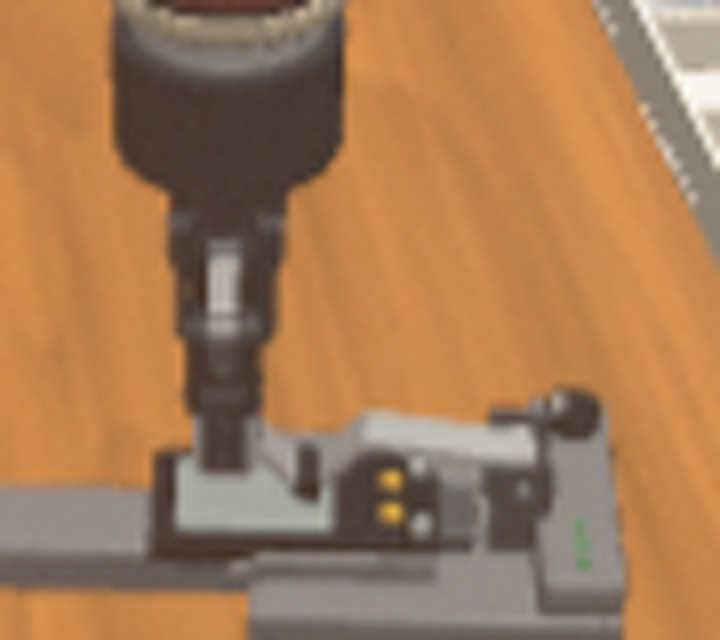

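Call:
carry_out:
  plan:
    - {"tx": 0,"ty": 0,"tz": 0.0008,"wx": 0,"wy": 0,"wz": 0,"claw": 0.75}
    - {"tx": 0,"ty": 0,"tz": 0.001,"wx": 0,"wy": 0,"wz": 0,"claw": 0.75}

```text
time_s: 25.7
ee_pos: [0.5331, -0.0312, 0.0515]
tool_rot: [0.768, 0.64, -0.002, -0.001]
force: [-2.0, -0.5, -0.8]
finger_gap: 0.0263
```

Call:
carry_out:
  plan:
    - {"tx": 0,"ty": 0,"tz": 0.0008,"wx": 0,"wy": 0,"wz": 0,"claw": 0.75}
    - {"tx": 0,"ty": 0,"tz": 0.0008,"wx": 0,"wy": 0,"wz": 0,"claw": 0.75}

```text
time_s: 25.9
ee_pos: [0.533, -0.0312, 0.0505]
tool_rot: [0.768, 0.64, -0.002, -0.001]
force: [-1.8, -1.1, -0.6]
finger_gap: 0.0265
```

Call:
carry_out:
  plan:
    - {"tx": 0,"ty": -0.0003,"tz": 0.0008,"wx": 0,"wy": 0,"wz": 0,"claw": 0.75}
    - {"tx": 0,"ty": -0.0003,"tz": 0.0008,"wx": 0,"wy": 0,"wz": 0,"claw": 0.75}

```text
time_s: 26.1
ee_pos: [0.5328, -0.0311, 0.0497]
tool_rot: [0.768, 0.64, -0.001, -0.001]
force: [-2.2, -0.5, -0.5]
finger_gap: 0.0258
```

Run:
```python
from h import *
s=st();p=inch(s["ee_pos"]);print(p)
im=eyes.camera("side");cv2.imwrite("pics/sd36.png",im);crop(im,280,195,340,235,12,"sd36c.png")
im=eyes.camera("scene");cv2.imwrite("pics/sc36.png",im);crop(im,230,180,340,310,5,"sc36c.png")
```

```text
t 26.1 p [ 0.5328 -0.0311  0.0497] x [ 0.181  0.984 -0.002] z [-0.003 -0.001 -1.   ] F [-2.2  -0.46 -0.53] gap 0.0258
[-4.60445273e-02 -2.46673976e-06  4.96621166e-02]
```

View pics/sd36c.png

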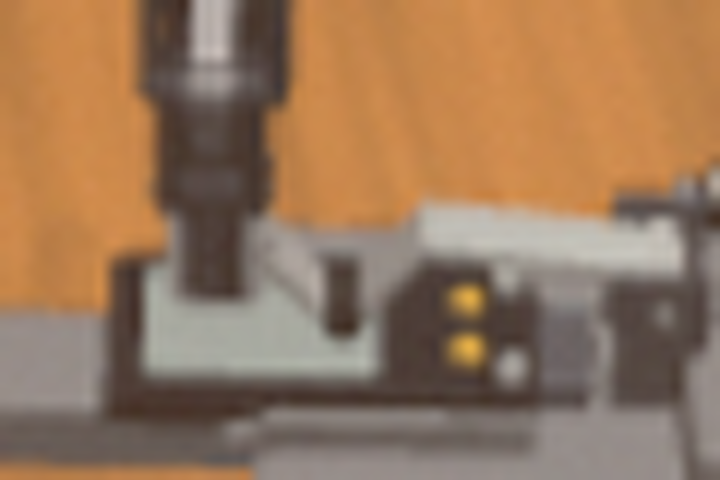

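View pics/sc36c.png

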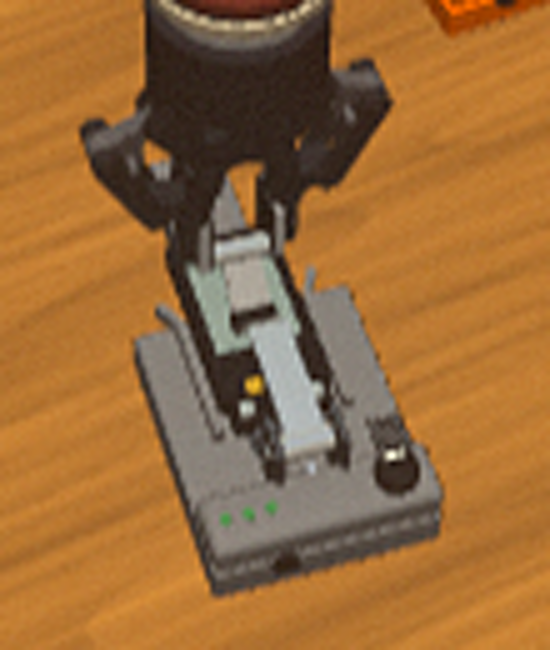

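Call:
carry_out:
  plan:
    - {"tx": 0,"ty": -0.0003,"tz": 0.001,"wx": 0,"wy": 0,"wz": 0,"claw": 0.75}
    - {"tx": 0,"ty": -0.0003,"tz": 0.001,"wx": 0,"wy": 0,"wz": 0,"claw": 0.75}

```text
time_s: 26.4
ee_pos: [0.5326, -0.0311, 0.0487]
tool_rot: [0.768, 0.64, -0.001, -0.0]
force: [-0.7, -0.9, -0.9]
finger_gap: 0.0262
```

Call:
carry_out:
  plan:
    - {"tx": 0,"ty": -0.0003,"tz": 0.0008,"wx": 0,"wy": 0,"wz": 0,"claw": 0.75}
    - {"tx": 0,"ty": -0.0003,"tz": 0.0008,"wx": 0,"wy": 0,"wz": 0,"claw": 0.75}

```text
time_s: 26.6
ee_pos: [0.5325, -0.0311, 0.0479]
tool_rot: [0.768, 0.64, -0.001, -0.0]
force: [-1.8, -1.4, -1.6]
finger_gap: 0.0264
```

Call:
carry_out:
  plan:
    - {"tx": 0,"ty": -0.0002,"tz": 0.001,"wx": 0,"wy": 0,"wz": 0,"claw": 0.75}
    - {"tx": 0,"ty": -0.0002,"tz": 0.001,"wx": 0,"wy": 0,"wz": 0,"claw": 0.75}

```text
time_s: 26.8
ee_pos: [0.5323, -0.0311, 0.0468]
tool_rot: [0.768, 0.64, -0.001, -0.0]
force: [-0.3, -1.8, -1.0]
finger_gap: 0.0263
```

Call:
carry_out:
  plan:
    - {"tx": 0,"ty": -0.0002,"tz": 0.0008,"wx": 0,"wy": 0,"wz": 0,"claw": 0.75}
    - {"tx": 0,"ty": -0.0002,"tz": 0.0008,"wx": 0,"wy": 0,"wz": 0,"claw": 0.75}

```text
time_s: 27.0
ee_pos: [0.5323, -0.0311, 0.0462]
tool_rot: [0.768, 0.64, -0.001, -0.0]
force: [-1.1, -0.4, 0.8]
finger_gap: 0.0262
```

Run:
```python
from h import *
s=st();p=inch(s["ee_pos"]);print(p)
im=eyes.camera("side");cv2.imwrite("pics/sd37.png",im);crop(im,280,195,340,235,12,"sd37c.png")
im=eyes.camera("wrist");cv2.imwrite("pics/w37.png",im);crop(im,170,200,370,350,4,"w37c.png")
```

```text
t 27.0 p [ 0.5323 -0.0311  0.0462] x [ 0.181  0.984 -0.002] z [-0.002 -0.001 -1.   ] F [-1.11 -0.36  0.81] gap 0.0262
[-4.65682102e-02 -8.10490035e-06  4.61864294e-02]
```

View pics/sd37c.png

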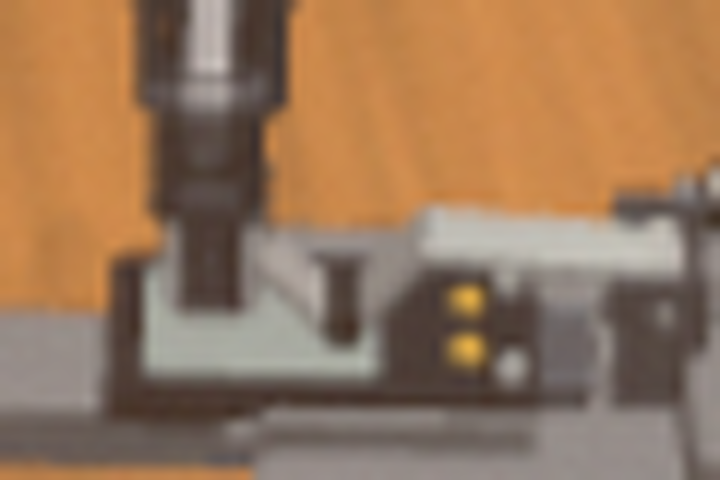

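View pics/w37c.png

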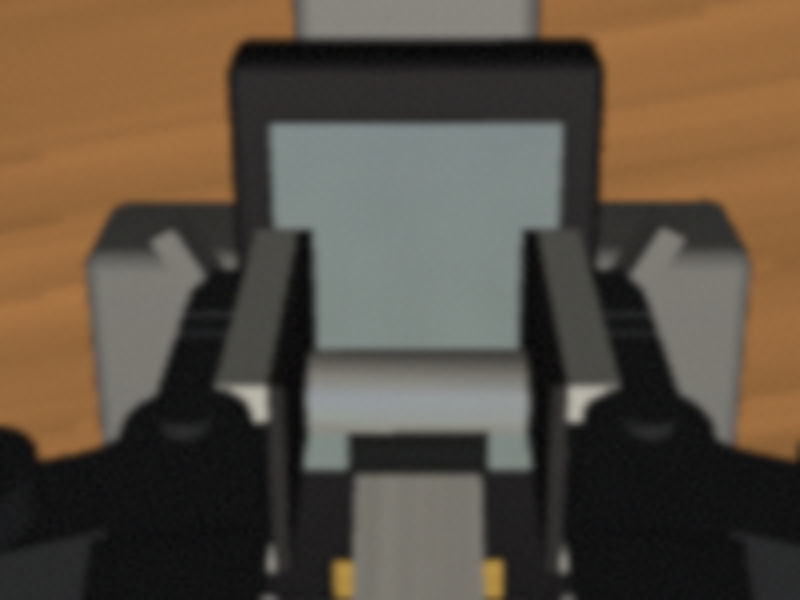

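Call:
carry_out:
  plan:
    - {"tx": 0,"ty": -0.0002,"tz": 0.0008,"wx": 0,"wy": 0,"wz": 0,"claw": 0.75}
    - {"tx": 0,"ty": -0.0002,"tz": 0.0008,"wx": 0,"wy": 0,"wz": 0,"claw": 0.75}

```text
time_s: 27.3
ee_pos: [0.5323, -0.0311, 0.046]
tool_rot: [0.768, 0.64, -0.001, 0.0]
force: [-2.9, -1.7, 5.9]
finger_gap: 0.0263
```

Call:
carry_out:
  plan:
    - {"tx": 0,"ty": 0,"tz": 0,"wx": 0,"wy": 0,"wz": 0,"claw": 0.62}
    - {"tx": 0,"ty": 0,"tz": 0,"wx": 0,"wy": 0,"wz": 0,"claw": 0.5}
    - {"tx": 0,"ty": 0,"tz": 0,"wx": 0,"wy": 0,"wz": 0,"claw": 0.5}

```text
time_s: 27.6
ee_pos: [0.5321, -0.0309, 0.0458]
tool_rot: [0.768, 0.64, -0.001, -0.0]
force: [-0.3, 0.3, 0.7]
finger_gap: 0.0425
```

Run:
```python
from h import *
s=st()
im=eyes.camera("wrist");cv2.imwrite("pics/w38.png",im);crop(im,170,200,370,350,4,"w38c.png")
```

```text
t 27.6 p [ 0.5321 -0.0309  0.0458] x [ 0.181  0.984 -0.001] z [-0.002 -0.001 -1.   ] F [-0.32  0.31  0.74] gap 0.0425
```

View pics/w38c.png

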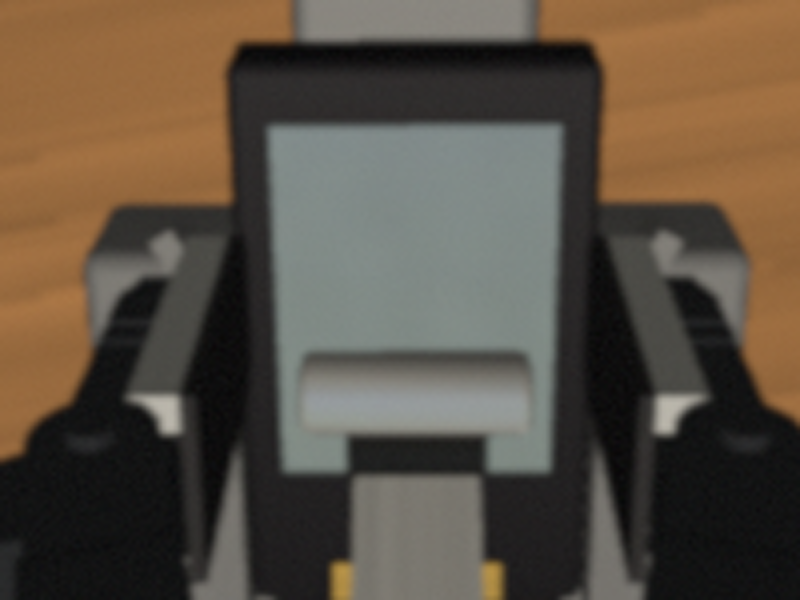

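Clip rests on the pack; released cleanly. Retreat straight up.

Call:
carry_out:
  plan:
    - {"tx": 0,"ty": 0,"tz": -0.005,"wx": 0,"wy": 0,"wz": 0,"claw": 0.45}
    - {"tx": 0,"ty": 0,"tz": -0.02,"wx": 0,"wy": 0,"wz": 0,"claw": 0.45}
    - {"tx": 0,"ty": 0,"tz": -0.06,"wx": 0,"wy": 0,"wz": 0,"claw": 0.45}
    - {"tx": 0,"ty": 0,"tz": -0.11,"wx": 0,"wy": 0,"wz": 0,"claw": 0.45}
    - {"tx": 0,"ty": 0,"tz": -0.15,"wx": 0,"wy": 0,"wz": 0,"claw": 0.45}
    - {"tx": 0,"ty": 0,"tz": -0.15,"wx": 0,"wy": 0,"wz": 0,"claw": 0.45}

```text
time_s: 28.25
ee_pos: [0.5369, -0.0316, 0.2048]
tool_rot: [0.768, 0.64, 0.003, 0.005]
force: [0.4, 0.2, 0.3]
finger_gap: 0.0467
```

Run:
```python
from h import *
s=st()
im=eyes.camera("side");cv2.imwrite("pics/sd39.png",im);crop(im,260,185,350,240,8,"sd39c.png")
im=eyes.camera("wrist");cv2.imwrite("pics/w39.png",im);crop(im,205,90,345,290,3,"w39c.png")
c=cal("side")
# predicted bar centre/ends for clip angle hypotheses
for th in (0,.06,.12,.18,.25):
  a=th-.0204;P=[ch(.06-.098*np.cos(a),y,.052+.098*np.sin(a)) for y in(-.014,.014)]
  print(th,((proj(c,P)-[260,185])*8).round(0).tolist())
```

```text
t 28.25 p [ 0.5369 -0.0316  0.2048] x [ 0.18   0.984 -0.002] z [ 0.012 -0.004 -1.   ] F [0.43 0.21 0.29] gap 0.0467
0 [[320.0, 280.0], [321.0, 229.0]]
0.06 [[320.0, 267.0], [321.0, 217.0]]
0.12 [[321.0, 254.0], [323.0, 204.0]]
0.18 [[324.0, 242.0], [325.0, 191.0]]
0.25 [[328.0, 227.0], [329.0, 177.0]]
```

View pics/sd39c.png

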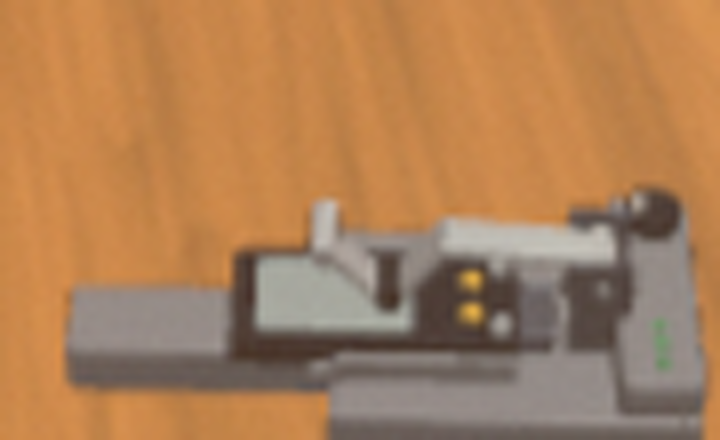

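View pics/w39c.png

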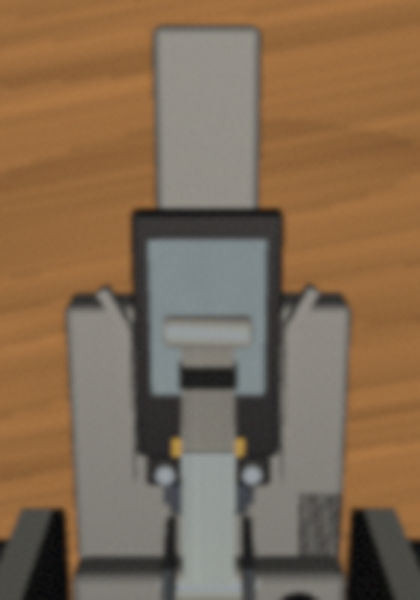

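Run:
```python
from h import *
s=st();print(ctrl.finish_job())
```

```text
t 28.35 p [ 0.5335 -0.0309  0.1984] x [ 0.181  0.984 -0.002] z [ 0.003 -0.002 -1.   ] F [ 0.2  -0.25 -0.08] gap 0.0469
the job is handed in; nothing more can be done
None
```

The flat pack is in the grey charger, against the end stop, with the clip resting on it. I handed the job in at 28 s of the 69 s allowed; no verdict was reported.

- **Clip up:** I pinched the bar, swung it up to about 1.34 rad and let go. It stayed up by itself.
- **Pack home:** I carried the pack to the tray and slid it in between the guides in small steps. The push force was about 3 N when it met the stop, below the 5 N at which the stop starts to yield.
- **Clip down:** I gripped the bar again and lowered the clip at roughly 1 rad/s or less. I opened the fingers once the foot was on the pack (tool force about 6 N) and moved straight up.

**Last checks:**
- In the side view the bar's ends match a clip angle of about 0.12 rad.
- The terminals are where they were when the pack met the stop, and the contacts are covered.
- The pack looks centred and flat.
- The gripper was about 15 cm clear with no force on it.
- I didn't measure whether the other objects moved. I never touched them, and those in view looked in place.

**What disagreed:**
- **Fingertips:** They sat about 20–25 mm shorter than the stated tool geometry, so I set grasp heights from the images and the contact force instead.
- **Wrist camera:** It was off by about 1.5–3 mm sideways, and I corrected for that.
- **Bar grip:** The bar shifted a little in the fingers while I lowered the clip, with side forces up to about 9 N. It never came loose.

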